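# Make up the job tray for the steel watch

### The job

Make up the job tray for the dismantled steel watch: lay the steel case in the middle of the black square cushion and the steel case back in the middle of the round orange pad, and stand the blue-ringed movement in the middle of the white saucer and then put the clear dust cover over it. Set everything down flat and right way up rather than dropping it. The case and back of the gold watch and the red-ringed movement belong to another job: leave them where they lie.

Things in the scene. Friction and masses are not known exactly. Their poses are not given: they have to be found in the camera images.
- steel_case: Steel-grey watch case without movement: round ring 44 mm across, 9.5 mm high (sides upright to 7 mm), a glass in it, two pairs of strap lugs along its own +x and -x (54 mm overall); grip it across its clear sides at +y and -y, 44 mm apart. Origin: centre of the underside, z up. Lies on the bench mat (top at z = 0.002). 55 g.
- steel_back: Steel-grey watch case back: disc 38 mm across, 6.5 mm thick (edge upright to 5 mm, then bevelled), six small notches on top; grip it across the edge anywhere. Origin: centre of the underside, z up. Lies on the bench mat (top at z = 0.002). 25 g.
- blue_movement: The steel watch's movement: movement (silver bridges, golden wheels, red jewels) in a blue plastic ring 40 mm across, 10 mm high, its top parts up to 13 mm; grip it across the ring anywhere. Origin: centre of the underside, z up. Lies on the bench mat (top at z = 0.002). 30 g.
- cover: Clear dust cover: upside-down round cup, open below, 64 mm across outside, 59 inside, 22 mm high inside, flat top at 26 mm; on top a black knob 14 mm across, from 26 to 40 mm high, to grip from above. Origin: centre of its lower rim, z up. Lies on the bench mat (top at z = 0.002). About 30 g.
- gold_case: Gold-coloured watch case without movement: round ring 44 mm across, 9.5 mm high (sides upright to 7 mm), a glass in it, two pairs of strap lugs along its own +x and -x (54 mm overall); grip it across its clear sides at +y and -y, 44 mm apart. Origin: centre of the underside, z up. Lies on the bench mat (top at z = 0.002). Not to be moved.
- gold_back: Gold-coloured watch case back: disc 38 mm across, 6.5 mm thick (edge upright to 5 mm, then bevelled), six small notches on top; grip it across the edge anywhere. Origin: centre of the underside, z up. Lies on the bench mat (top at z = 0.002). Not to be moved.
- red_movement: The gold watch's movement: movement (silver bridges, golden wheels, red jewels) in a red plastic ring 40 mm across, 10 mm high, its top parts up to 13 mm; grip it across the ring anywhere. Origin: centre of the underside, z up. Lies on the bench mat (top at z = 0.002). Not to be moved.
- cushion: Black square cushion, firm, 70 by 70 by 10 mm, flat: place of the steel case. Fixed in the middle of a bay of the grey job tray, whose four 100 mm square bays (floor 4 mm, walls 18 mm above the mat, 4 mm thick) hold cushion, pad, saucer and a 16 mm high tin, in any order. Origin: centre of its underside (z = 0.006); x, y along the bay walls (tray turned up to 15 degrees).
- pad: Round orange pad, 64 mm across, 8 mm thick, flat: place of the steel back. Fixed in the middle of a bay of the grey job tray, whose four 100 mm square bays (floor 4 mm, walls 18 mm above the mat, 4 mm thick) hold cushion, pad, saucer and a 16 mm high tin, in any order. Origin: centre of its underside (z = 0.006); x, y along the bay walls (tray turned up to 15 degrees).
- saucer: White saucer, 92 mm across, rim 6 mm high, floor 3 mm thick: place of the movement and cover. Fixed in the middle of a bay of the grey job tray, whose four 100 mm square bays (floor 4 mm, walls 18 mm above the mat, 4 mm thick) hold cushion, pad, saucer and a 16 mm high tin, in any order. Origin: centre of its underside (z = 0.006); x, y along the bay walls (tray turned up to 15 degrees).
Things that resemble listed ones, but are neither listed nor needed, are in the scene too. Leave any green, pink or turquoise look-alike of the steel_case alone.

How it is judged:
By the outcome, as a careful person would: the job done as asked, in the order asked, and still so for the second after the job is handed in, with the robot touching nothing.
It also fails if it takes over 102 s, if anything falls off the work surface, if the arm or the gripper's body presses on something with over 40 N, if the wrist force passes 120 N, or if a joint passes its speed limit or range.

### The arm

A 6-joint arm with a two-finger parallel gripper is mounted at the origin on the work surface. World frame = base frame: x ahead of the robot, y to its left, z up, the work surface at z = 0. Lengths are in mm, angles in rad, forces in N, time in s.
With the tool pointing down it reaches from about 275 to 750 mm from the base axis. Payload 10.2 kg.
Tool frame: the origin (TCP) lies between the finger pads; the fingertips stand 11 mm ahead of it and the grasp point (between the pads) lies 8 mm behind it (ctrl.nose_length is the distance from the TCP to the fingertips, in mm); x points along the fingers, y is the direction in which the jaws open and shut, and the axes are right-handed (so a half turn about x gives the same grasp; the last joint's range is limited). The gripper opens to 85 mm and grips with 20 to 120 N. Pads are 22 mm wide; open, the fingers measure 114 mm over their backs; the gripper's body (76 mm by 85 mm) begins 54 mm behind the grasp point. The pads swing forward as they close: fully open they stand 13 mm farther back than shut.
Start: joints at [-1.555, 0.313, 1.498, -0, 1.331, -0.223], TCP at [124.168, -510.111, 242.294] pointing down, gripper open.
Joint ranges: [-2.94, 2.94], [-0.97, 2.17], [0.19, 2.56], [-1.23, 4.37], [0.02, 3.11], [-2.88, 2.88]. Speed limits (rad/s): [2.39, 2.39, 3.01, 3.14, 3.14, 3.14].

### API

Orientations are given as a unit quaternion [w, x, y, z].
In Python, from rig import ctrl, capture, ticket gives the robot as it stands.
- The arm moves only by the tool step_arm, never from a script. Its argument "commands" is a list of rows, each a list of 2 entries, a list of its own where there are three numbers: the shift along the world's x, y, z normalised to -1 to 1, where 1 is 0.04 m, then the turn about the world's z normalised to -1 to 1, where 1 is 180 degrees. A call has 1 to 5 rows; each row shifts and turns the commanded pose from where the row before left it; what a row does not reach is not made up. A row lasts 1/10 s, in which the tool goes at most 50 mm and 8.59 degrees, less where a joint would pass 70% of its speed; a pose out of reach is approached as far as the arm can. A call with a number of a shift or a turn outside -1 to 1 is refused whole. A call with a gripper value outside its range is refused whole. "gripper" is the closure, from -1 (fully open) to 1 (shut), so that 0 is half open, set as the call begins (left out, the last holds). The fingers move at their own pace and stop on an object; "force" is the grip in N (left out, the last holds). Time passes only in rows, so rows that do not move let the fingers close. It gives the time, the measured TCP pose, the force and the opening at its end, in the units of the state.
- ctrl.sense(): the state, without advancing time (a new reading comes with each control period).
- capture(name): name is "scene" or "side" or "wrist"; returns a dict with "image" (400x640x3 uint8, blue, green, red), "fov_y" (degrees; the focal length in pixels is half the picture's height over the tangent of half this angle, whatever the lens; pixels are square), "cx", "cy" (the principal point, pixels), "k1" (the pictures are not rectified: a ray, as slopes to the right and down, at radius r is drawn at 1 + k1 r^2 times it, then the intrinsics apply), "origin" and "orientation" of the camera in the world. Camera axes: x right, y down, z forward; pixel columns grow to the right and rows downward; lengths in mm; the calibration is good to about 2 mm. A picture is of the moment at which its call begins. There is no depth.
- ticket.finish_job(): hands the job in, once; it reports no verdict.
The state is a dict: "time_s": time; "joints": joint angles; "dq": joint speeds; "tau": joint torques, N m; "eef_pos": TCP position; "ee_rot": TCP orientation; "force": force on the tool from outside, world axes, zero at the start; "wrist_torque": the same for the moment, N m; "grip_width": opening from 0.0 (shut) to 1.0 (fully open).
Only numpy, scipy, OpenCV 4.12 (cv2) and the standard library are available. Lean on these libraries where they do the work, as an engineer would, in place of code of your own. Each camera call takes 0.05 s, during which the arm holds its last target.

## Working session

There is one attempt and no reset: what is moved stays moved. The work goes in short steps, Python scripts to look and compute and a tool call to move; the robot and the scene stay as the last step left them, time stands still between calls to the robot, and variables do not carry over. Pictures are saved under pics/ and viewed, and the job is handed in when it is done.

Besides the shell and the picture viewer there is one more tool, called after "Call:" by a JSON object that holds its "api" and its "payload". step_arm: Moves the arm, as the interface text tells. Its arguments: {"type":"object","properties":{"commands":{"type":"array","items":{"type":"array"}},"gripper":{"type":"number"},"force":{"type":"number"}},"required":["commands"]}

```bash
ls; mkdir -p pics
cat > h.py <<'E'
import numpy as np, cv2
from rig import ctrl, capture, ticket
from scipy.spatial.transform import Rotation as R
def rot(q): 
    q=np.array(q,float)
    if q.shape==(3,3): return q
    return R.from_quat([q[1],q[2],q[3],q[0]]).as_matrix()
def ray(c,u,v):
    f=200/np.tan(np.radians(c['fov_y'])/2)
    x=(u-c['cx'])/f; y=(v-c['cy'])/f
    rd=np.hypot(x,y); r=rd
    for _ in range(30): r=rd/(1+c['k1']*r*r)
    s=r/rd if rd>0 else 1
    return rot(c['orientation'])@np.array([x*s,y*s,1])
def onplane(c,u,v,z):
    d=ray(c,u,v); o=np.array(c['origin']); return o+d*(z-o[2])/d[2]
def proj(c,p):
    f=200/np.tan(np.radians(c['fov_y'])/2)
    q=rot(c['orientation']).T@(np.array(p)-np.array(c['origin']))
    x,y=q[:2]/q[2]; k=1+c['k1']*(x*x+y*y)
    return np.array([c['cx']+f*x*k,c['cy']+f*y*k])
def tri(c1,p1,c2,p2):
    o1,o2=np.array(c1['origin']),np.array(c2['origin']); d1=ray(c1,*p1);d2=ray(c2,*p2)
    s=np.linalg.lstsq(np.stack([d1,-d2],1),o2-o1,rcond=None)[0]
    a,b=o1+d1*s[0],o2+d2*s[1]; return (a+b)/2,np.linalg.norm(a-b)
E
python3 - <<'E'
from h import *
import pickle
for n in ['scene','side','wrist']:
    c=capture(n); cv2.imwrite(f'pics/{n}0.png',c['image']); pickle.dump(c,open(f'{n}0.pkl','wb'))
    print(n,{k:v for k,v in c.items() if k!='image'})
print(ctrl.sense())
E
```

```text
pics
scene {'fov_y': 42.26082250291329, 'cx': 326.88690014755474, 'cy': 200.52200872772877, 'k1': 0.02301425600334602, 'origin': array([ 982.79735352,  948.93040356, 1264.90298039]), 'orientation': array([-0.08579634,  0.23223093,  0.91250842, -0.32563194])}
side {'fov_y': 43.00868032176936, 'cx': 317.8792665741492, 'cy': 202.52274736903806, 'k1': 0.027258722387071905, 'origin': array([ 384.28638444, -923.31507352, 1180.24896794]), 'orientation': array([-0.34701868,  0.93692706, -0.03515939,  0.02257309])}
wrist {'fov_y': 63.97832843323049, 'cx': 315.874873226801, 'cy': 199.26069964009096, 'k1': -0.00640369469027034, 'origin': array([ 196.84121911, -492.82019831,  373.08653969]), 'orientation': array([ 0.11689429,  0.77710805, -0.61147473, -0.09239842])}
{'time_s': 0.15, 'joints': array([-1.55539763e+00,  3.13285058e-01,  1.49820477e+00,  1.47269586e-06,
        1.33099461e+00, -2.23390155e-01]), 'dq': array([ 8.26542864e-05, -2.02060197e-03, -3.01194375e-03, -1.64326366e-04,
       -5.36027378e-04,  7.63313938e-04]), 'tau': array([ 5.02514195e-04, -4.12374008e+01, -2.59794205e+01, -2.26099014e-04,
        3.31420779e-03,  1.31620048e-06]), 'eef_pos': array([ 124.16713943, -509.9378066 ,  241.90692775]), 'ee_rot': array([ 0.0839105 ,  0.70210603,  0.08453758, -0.70203956]), 'force': array([ 0.34742113, -0.13342377,  0.3150288 ]), 'wrist_torque': array([-0.01538782,  0.01295947,  0.03808663]), 'grip_width': 0.9977684671236452}
```

View pics/scene0.png

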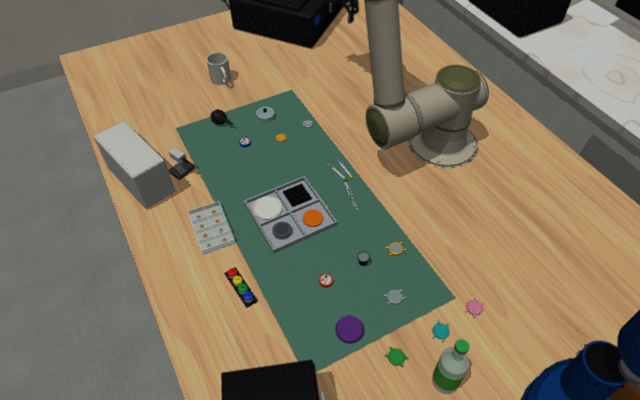

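View pics/side0.png

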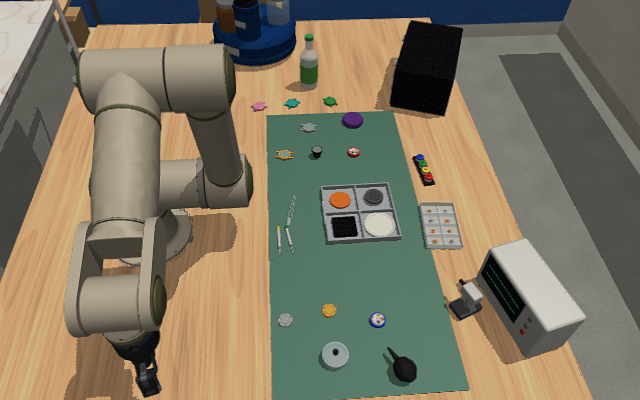

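View pics/wrist0.png

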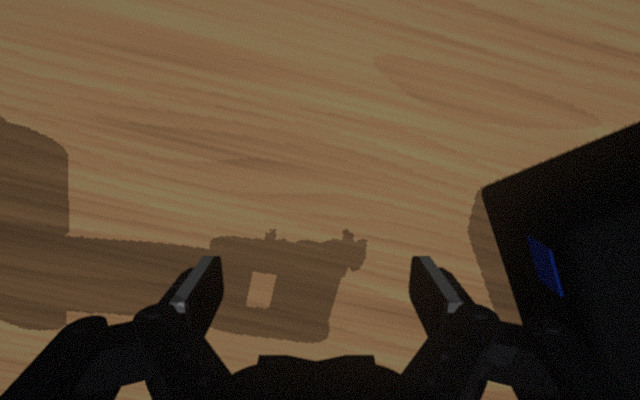

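The scene view shows the steel case at about (395,296), steel back (307,124), blue movement (245,142), cover (265,114), cushion (298,194), pad (313,217) and saucer (267,208). The side view shows the same things. Next I measure them.

Run:
```python
from h import *
import pickle
S=pickle.load(open('scene0.pkl','rb'));D=pickle.load(open('side0.pkl','rb'))
# rough: side pixels onto planes
pts={'case':((395,296),(309,127),8),'back':((307,124),(285,320),8),'blue':((245,142),(377,320),12),'coverknob':((265,110),(335,352),40),
'cush':((298,194),(344,226),16),'pad':((313,217),(340,200),14),'sauc':((267,208),(379,225),9),'gcase':((395,248),(284,154),8),'gback':((281,138),(329,310),8),'red':((326,280),(353,152),12)}
for k,(a,b,z) in pts.items():
    print(k,onplane(S,*a,z)[:2].round(1),onplane(D,*b,z)[:2].round(1))
def crop(c,x0,y0,x1,y1,s,name): cv2.imwrite(name,cv2.resize(c['image'][y0:y1,x0:x1],None,fx=s,fy=s,interpolation=cv2.INTER_CUBIC))
crop(D,265,105,425,255,5,'pics/d_top.png')
crop(D,265,290,425,390,5,'pics/d_bot.png')
```

```text
case [480.6 431.6] [484.8 428.1]
back [ 375.3 -296.3] [ 372.2 -306.1]
blue [ 607.  -312.4] [ 604.6 -324.9]
coverknob [ 489.  -400.8] [ 487.  -414.3]
cush [552.9 -13.3] [555.3 -22.1]
pad [553.1  88.8] [555.   80.2]
sauc [660.4 -13.6] [659.5 -19.9]
gcase [393.4 299.8] [392.7 298.3]
gback [ 487.9 -275.5] [ 486.2 -286. ]
red [623.2 300. ] [621.7 289.3]
```

View pics/d_top.png

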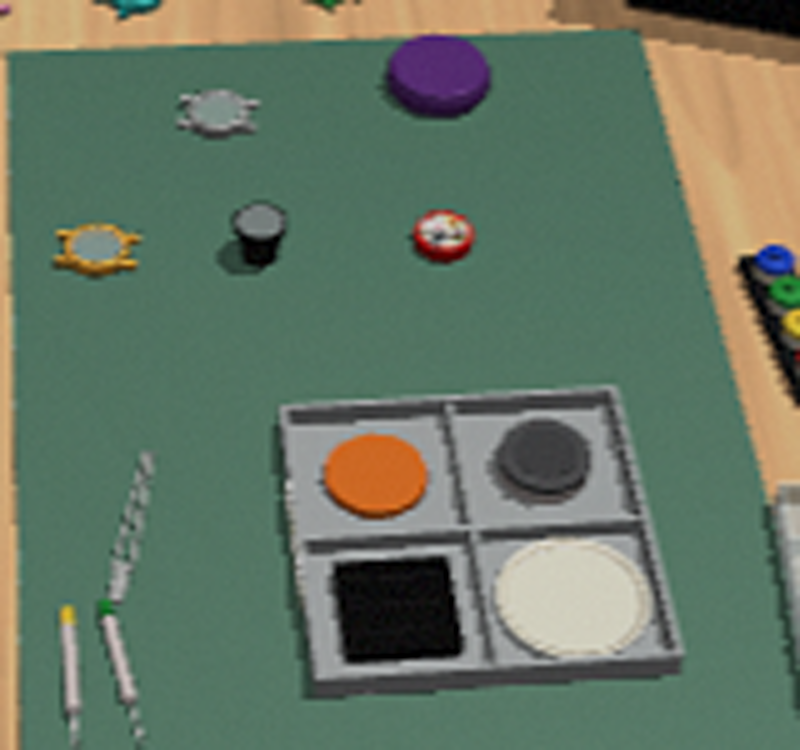

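View pics/d_bot.png

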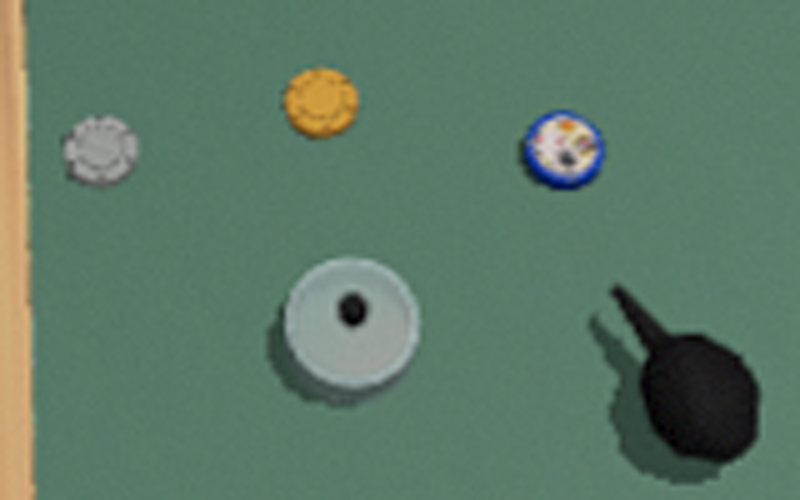

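Run:
```python
from h import *
import pickle
from rig import ctrl
s=ctrl.sense(); M=rot(s['ee_rot']); print(M.round(3)); W=pickle.load(open('wrist0.pkl','rb'))
print(M.T@(W['origin']-s['eef_pos']), (M.T@rot(W['orientation'])).round(3))
S=pickle.load(open('scene0.pkl','rb'));D=pickle.load(open('side0.pkl','rb'))
def comp(c,lo,hi,seed,win=40):
    x0,y0=max(0,seed[0]-win),max(0,seed[1]-win)
    im=c['image'][y0:seed[1]+win,x0:seed[0]+win]; h=cv2.cvtColor(im,cv2.COLOR_BGR2HSV)
    m=cv2.inRange(h,np.array(lo),np.array(hi)); n,l,st,ce=cv2.connectedComponentsWithStats(m)
    i=min(range(1,n),key=lambda i:np.hypot(*(ce[i]+[x0,y0]-seed))-0.05*st[i,4]); return ce[i]+[x0,y0],st[i,4]
J={'pad':((5,180,120),(18,255,255),(313,217),(340,200),14),'cush':((0,0,0),(180,255,28),(298,194),(344,226),16),
'sauc':((15,10,170),(40,80,255),(267,208),(379,225),10)}
for k,(lo,hi,a,b,z) in J.items():
    ca,na=comp(S,lo,hi,a);cb,nb=comp(D,lo,hi,b)
    print(k,ca.round(1),na,cb.round(1),nb,onplane(S,*ca,z)[:2].round(1),onplane(D,*cb,z)[:2].round(1),tri(S,ca,D,cb))
```

```text
[[-0.     0.237 -0.972]
 [ 0.001 -0.972 -0.237]
 [-1.    -0.001 -0.   ]]
[-131.16518995    0.44335638  -74.68682173] [[-0.    -0.295  0.956]
 [ 1.    -0.001 -0.   ]
 [ 0.001  0.956  0.295]]
pad [312.4 217.6] 256 [339.7 199.5] 248 [555.8  89.9] [554.4  82.4] (array([554.66076769,  86.63386028,   9.34461664]), np.float64(0.8734694347941837))
cush [296.8 194.9] 338 [344.  226.5] 442 [557.8 -11.8] [555.  -23.9] (array([555.69146713, -17.77814676,   8.31598301]), np.float64(0.9829820238961264))
sauc [267.  207.2] 453 [379.2 224. ] 585 [659.3 -15.7] [660.3 -16.8] (array([659.79740535, -16.24691025,   9.54409983]), np.float64(1.3433893862091248))
```

Call:
{"api": "step_arm", "payload": {"commands": [[[0.8, 0.7, 0], 0], [[0.9, 0.75, 0], 0], [[0.9, 0.75, 0], 0], [[0.9, 0.75, 0], 0], [[0.9, 0.75, 0], 0]], "gripper": -1, "force": 30}}

```text
time_s: 0.65
eef_pos: [301.3, -360.6, 242.2]
ee_rot: [0.084, 0.702, 0.084, -0.702]
force: [0.2, 0.3, 0.0]
grip_width: 1.004
```

Call:
{"api": "step_arm", "payload": {"commands": [[[0.9, 0.75, 0], 0], [[0.9, 0.75, 0], 0], [[0, 0, 0], 0]]}}

```text
time_s: 0.95
eef_pos: [375.1, -298.7, 242.2]
ee_rot: [0.086, 0.702, 0.087, -0.702]
force: [-0.7, -0.8, -0.4]
grip_width: 0.998
```

```bash
cat >> h.py <<'E'
import pickle
def snap(n,tag):
    s=ctrl.sense(); c=capture(n); c['state']=s; cv2.imwrite(f'pics/{n}{tag}.png',c['image']); pickle.dump(c,open(f'{n}{tag}.pkl','wb')); 
    M=rot(s['ee_rot']); print(s['time_s'],s['eef_pos'].round(1),'toolz yaw',np.degrees(np.arctan2(M[1,1],M[0,1])).round(1),s['force'].round(1),s['grip_width']); return c
E
python3 - <<'E'
from h import *
snap('wrist','1')
E
```

```text
0.95 [ 375.1 -298.7  242.2] toolz yaw -76.0 [-0.7 -0.8 -0.4] 0.9979845254857774
```

View pics/wrist1.png

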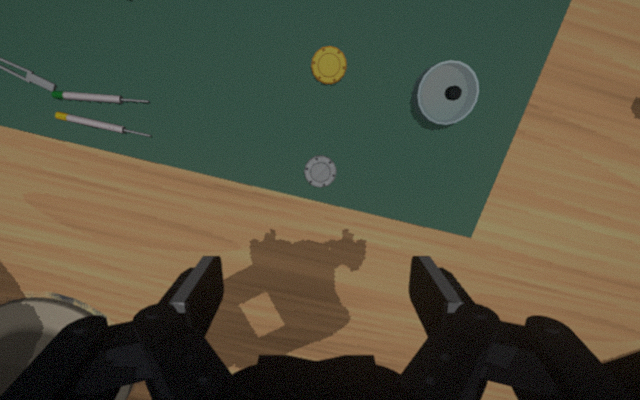

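Run:
```python
from h import *
c=pickle.load(open('wrist1.pkl','rb'))
g=cv2.cvtColor(c['image'],cv2.COLOR_BGR2HSV)
roi=c['image'][140:205,285:360]; h=cv2.cvtColor(roi,cv2.COLOR_BGR2HSV)
m=cv2.inRange(h,(0,0,70),(180,60,255)); n,l,st,ce=cv2.connectedComponentsWithStats(m); i=1+st[1:,4].argmax(); p=ce[i]+[285,140]
print('back',p,st[i],onplane(c,*p,6.5),onplane(c,*p,4))
for k,u,z in [('gold',(329,65),8),('knob',(454,93),42),('knob',(454,93),36)]: print(k,onplane(c,*u,z))
print('tcp pix',proj(c,c['state']['eef_pos']+[0,0,-235]), [h[y,x] for y,x in [(32,35),(5,35)]])
```

```text
back [319.88824885 170.8375576 ] [ 18  15  34  33 868] [ 372.71120655 -304.4583356     6.5       ] [ 372.20152715 -304.61696178    4.        ]
gold [ 486.06237944 -285.82550854    8.        ]
knob [ 487.49012727 -411.27365603   42.        ]
knob [ 488.21310642 -413.62819118   36.        ]
tcp pix [315.5790218  167.86225741] [array([ 90,   4, 115], dtype=uint8), array([78, 88, 84], dtype=uint8)]
```

Run:
```python
from h import *
print(ctrl.nose_length,[a for a in dir(ctrl) if not a.startswith('_')])
```

```text
11.0 ['PlanningError', 'nose_length', 'sense']
```

Call:
{"api": "step_arm", "payload": {"commands": [[[-0.06, -0.14, -0.9], 0], [[0, 0, -0.9], 0], [[0, 0, -0.9], 0], [[0, 0, -0.9], 0], [[0, 0, -0.9], 0]], "gripper": -0.18}}

```text
time_s: 1.5
eef_pos: [368.8, -308.5, 60.9]
ee_rot: [-0.084, -0.702, -0.084, 0.702]
force: [0.5, -0.7, 0.2]
grip_width: 0.588
```

Run:
```python
from h import *
snap('wrist','2')
```

```text
1.5 [ 368.8 -308.5   60.9] toolz yaw -76.4 [ 0.5 -0.7  0.2] 0.5882514413826988
```

View pics/wrist2.png

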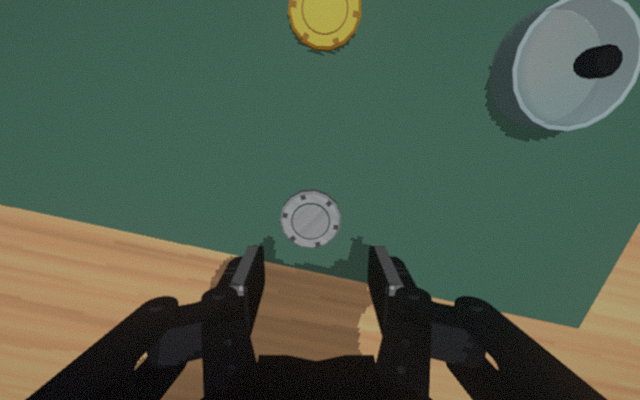

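```bash
cat >> h.py <<'E'
def blob(c,box,lo,hi,inv=False):
    x0,y0,x1,y1=box; h=cv2.cvtColor(c['image'][y0:y1,x0:x1],cv2.COLOR_BGR2HSV)
    m=cv2.inRange(h,np.array(lo),np.array(hi)); m=255-m if inv else m
    n,l,st,ce=cv2.connectedComponentsWithStats(m); i=1+st[1:,4].argmax()
    cnt=max(cv2.findContours((l==i).astype('uint8'),0,1)[0],key=cv2.contourArea)+[x0,y0]
    return ce[i]+[x0,y0],st[i],cnt
def circ(c,cnt,z):
    P=np.array([onplane(c,*q,z)[:2] for q in cnt[:,0,:].astype(float)])
    hull=cv2.convexHull(P.astype('float32'))
    A=np.c_[2*P,np.ones(len(P))]; s=np.linalg.lstsq(A,(P**2).sum(1),rcond=None)[0]
    return s[:2].round(1),np.sqrt(s[2]+s[0]**2+s[1]**2).round(1),cv2.minAreaRect(P.astype('float32'))
E
python3 - <<'E'
from h import *
c=pickle.load(open('wrist2.pkl','rb'))
p,st,cnt=blob(c,(270,180,350,255),(0,0,90),(180,40,255))
print(p,st,onplane(c,*p,6.5)); print(circ(c,cnt,6.5))
print(ctrl.sense()['eef_pos'])
E
```

```text
[310.25952471 218.88985289] [  10   11   61   57 2651] [ 372.63067316 -304.48683303    6.5       ]
(array([ 372.4, -304.6]), np.float64(18.4), ((372.030029296875, -304.4864501953125), (36.99724197387695, 37.29399108886719), 13.49936580657959))
[ 366.97318589 -306.19654072   56.01491094]
```

Call:
{"api": "step_arm", "payload": {"commands": [[[0, 0, 0], 0]]}}

```text
time_s: 1.65
eef_pos: [368.6, -307.7, 61.4]
ee_rot: [-0.083, -0.701, -0.085, 0.703]
force: [-0.3, -0.3, 0.6]
grip_width: 0.591
```

Call:
{"api": "step_arm", "payload": {"commands": [[[0, 0, 0], 0]]}}

```text
time_s: 1.75
eef_pos: [369.9, -308.8, 63.8]
ee_rot: [0.085, 0.702, 0.083, -0.702]
force: [-0.2, 0.1, 0.5]
grip_width: 0.592
```

Call:
{"api": "step_arm", "payload": {"commands": [[[0.07, 0.08, -0.5], 0], [[0, 0, -0.35], 0], [[0, 0, -0.2], 0], [[0, 0, -0.12], 0], [[0, 0, -0.06], 0]]}}

```text
time_s: 2.25
eef_pos: [372.8, -305.1, 13.7]
ee_rot: [0.085, 0.702, 0.084, -0.702]
force: [-0.7, 0.0, 0.4]
grip_width: 0.591
```

Call:
{"api": "step_arm", "payload": {"commands": [[[0, 0, 0], 0], [[0, 0, 0], 0]]}}

```text
time_s: 2.45
eef_pos: [372.8, -304.8, 13.6]
ee_rot: [0.084, 0.702, 0.084, -0.702]
force: [0.4, 0.3, 0.8]
grip_width: 0.588
```

Run:
```python
from h import *
snap('wrist','3')
```

```text
2.45 [ 372.8 -304.8   13.6] toolz yaw -76.3 [0.4 0.3 0.8] 0.5877017979751145
```

View pics/wrist3.png

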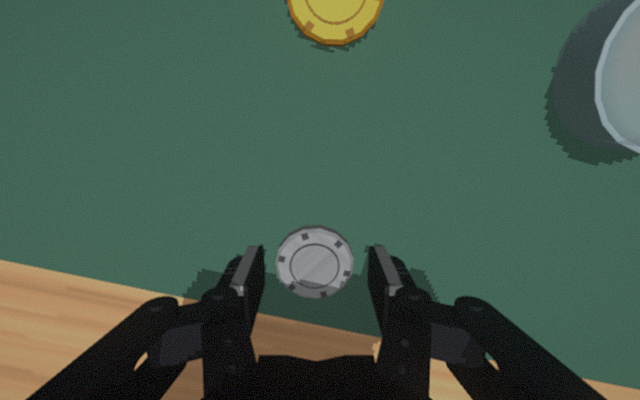

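The steel back sits at (314,262), centred between the pads. I go slightly lower and grip it.

Call:
{"api": "step_arm", "payload": {"commands": [[[0, 0, -0.04], 0], [[0, 0, 0], 0]]}}

```text
time_s: 2.7
eef_pos: [372.6, -304.5, 11.5]
ee_rot: [-0.084, -0.702, -0.084, 0.702]
force: [0.4, -0.2, -0.0]
grip_width: 0.59
```

Call:
{"api": "step_arm", "payload": {"commands": [[[0, 0, 0], 0], [[0, 0, 0], 0], [[0, 0, 0], 0]], "gripper": 1, "force": 35}}

```text
time_s: 3.0
eef_pos: [372.9, -305.0, 12.1]
ee_rot: [0.085, 0.702, 0.084, -0.702]
force: [-0.6, 0.5, 6.6]
grip_width: 0.421
```

Call:
{"api": "step_arm", "payload": {"commands": [[[0, 0, 0.1], 0], [[0, 0, 0.4], 0], [[0, 0, 0.7], 0], [[0, 0, 0.6], 0]]}}

```text
time_s: 3.4
eef_pos: [372.5, -304.4, 84.6]
ee_rot: [-0.084, -0.702, -0.084, 0.702]
force: [0.6, 0.2, -0.6]
grip_width: 0.418
```

Run:
```python
from h import *
snap('wrist','4')
```

```text
3.4 [ 372.5 -304.4   84.6] toolz yaw -76.3 [ 0.6  0.2 -0.6] 0.4177154127518412
```

View pics/wrist4.png

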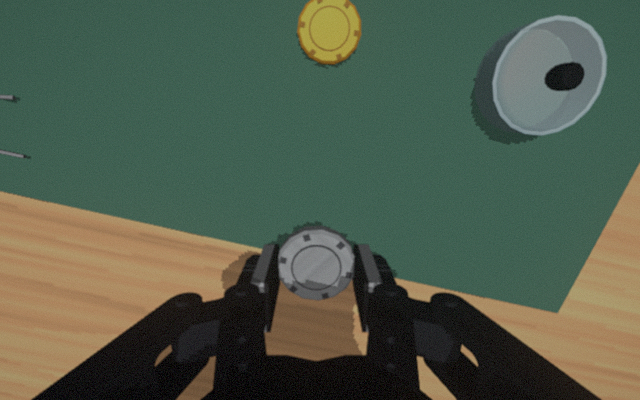

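Call:
{"api": "step_arm", "payload": {"commands": [[[0.3, 0.8, 0.5], 0], [[0.3, 0.95, 0.4], 0], [[0.3, 0.95, 0.4], 0], [[0.3, 0.95, 0.3], 0], [[0.3, 0.95, 0.3], 0]]}}

```text
time_s: 3.95
eef_pos: [432.7, -118.9, 160.2]
ee_rot: [0.084, 0.702, 0.084, -0.702]
force: [0.7, 0.4, 0.4]
grip_width: 0.415
```

Call:
{"api": "step_arm", "payload": {"commands": [[[0.3, 0.95, 0], 0], [[0.3, 0.95, 0], 0], [[0.3, 0.8, 0], 0], [[0.2, 0.4, 0], 0], [[0, 0, 0], 0]]}}

```text
time_s: 4.45
eef_pos: [476.9, 5.2, 159.4]
ee_rot: [-0.085, -0.702, -0.085, 0.702]
force: [-0.4, -0.2, -0.1]
grip_width: 0.418
```

Run:
```python
from h import *
snap('wrist','5')
```

```text
4.45 [476.9   5.2 159.4] toolz yaw -76.1 [-0.4 -0.2 -0.1] 0.4179229904565476
```

View pics/wrist5.png

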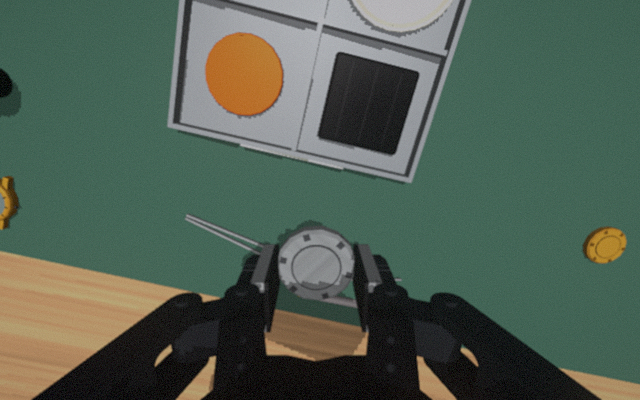

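Run:
```python
from h import *
c=pickle.load(open('wrist5.pkl','rb'))
p,st,cnt=blob(c,(190,15,300,130),(5,150,80),(20,255,255)); print(p,st); print(circ(c,cnt,14),onplane(c,*p,14))
p,st,cnt=blob(c,(310,40,430,165),(0,0,0),(180,255,45)); print(p,st); print(circ(c,cnt,16))
r=cv2.minAreaRect(cnt); print(r)
# held back centre at tcp height
p,st,cnt=blob(c,(275,222,360,303),(0,0,75),(180,25,255)); print(p,st); print(circ(c,cnt,159.4-11.6+6.5),c['state']['eef_pos'])
```

```text
[243.78656686  73.78899454] [  16   18   77   82 4943]
(array([554.7,  83.8]), np.float64(30.7), ((554.9221801757812, 83.83045959472656), (61.243900299072266, 61.844154357910156), 13.688098907470703)) [555.725669    84.01049185  14.        ]
[370.13698866 108.35012032] [   9   13   99  101 5818]
(array([556.1, -19.1]), np.float64(38.3), ((555.9026489257812, -19.137451171875), (67.79560089111328, 67.27835845947266), 0.7089192867279053))
((367.5294189453125, 103.88235473632812), (83.4322509765625, 86.82775115966797), 14.03624439239502)
[316.40187129 264.22752168] [   3    4   78   77 4382]
(array([475.8,   3.2]), np.float64(19.3), ((476.0161437988281, 4.507474899291992), (41.49360656738281, 36.31624984741211), 17.117328643798828)) [476.86286484   5.19463488 159.40343949]
```

Call:
{"api": "step_arm", "payload": {"commands": [[[0.65, 0.67, -0.3], 0], [[0.65, 0.67, -0.4], 0], [[0.5, 0.5, -0.6], 0], [[0.16, 0.17, -0.7], 0], [[0, 0, -0.3], 0]]}}

```text
time_s: 5.0
eef_pos: [554.1, 83.6, 65.0]
ee_rot: [-0.084, -0.701, -0.084, 0.703]
force: [-0.2, -0.2, -0.9]
grip_width: 0.419
```

Call:
{"api": "step_arm", "payload": {"commands": [[[0, 0, -0.15], 0], [[0, 0, 0], 0], [[0, 0, 0], 0]]}}

```text
time_s: 5.3
eef_pos: [555.3, 83.1, 62.8]
ee_rot: [0.084, 0.703, 0.084, -0.702]
force: [-0.1, -0.7, -0.3]
grip_width: 0.424
```

Run:
```python
from h import *
c=snap('wrist','6'); snap('side','6')
p,st,cnt=blob(c,(200,150,450,400),(5,150,80),(20,255,255)); print(p,st); print(circ(c,cnt,14))
```

```text
5.3 [555.3  83.1  62.8] toolz yaw -76.4 [-0.1 -0.7 -0.3] 0.4235973902877899
5.35 [555.4  83.3  62.8] toolz yaw -76.4 [ 0.7 -0.3  0.3] 0.41664921177333425
[312.00608604 210.90912907] [  62   28  103   71 4765]
(array([561.2,  86. ]), np.float64(25.8), ((564.5796508789062, 86.76383972167969), (44.30739974975586, 61.81303787231445), 13.51476001739502))
```

View pics/wrist6.png

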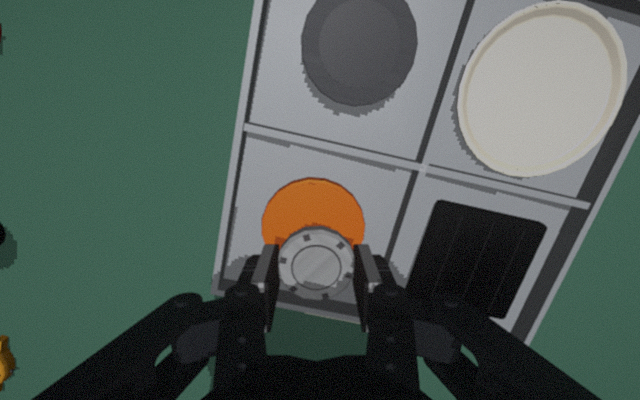

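Run:
```python
from h import *
c=pickle.load(open('wrist6.pkl','rb'))
p,st,cnt=blob(c,(200,150,450,400),(5,150,80),(20,255,255))
for vm in (215,225,232):
    print(circ(c,cnt[cnt[:,0,1]<vm],14)[:2])
w=cv2.fitEllipse(cnt[cnt[:,0,1]<228]); print(w)
p,st,cnt=blob(c,(455,5,630,180),(15,8,110),(50,90,255));print(st,circ(c,cnt,12))
p,st,cnt=blob(c,(405,190,550,320),(0,0,0),(180,255,35));print(st,circ(c,cnt,16));
```

```text
(array([556.7,  84.9]), np.float64(30.2))
(array([557.1,  85.1]), np.float64(29.8))
(array([565.5,  87.3]), np.float64(23.4))
((312.4134826660156, 204.84722900390625), (49.98970031738281, 104.68032836914062), 89.7859115600586)
[    4     0   168   173 14060] (array([659.2, -18.6]), np.float64(44.5), ((658.7371215820312, -19.09369659423828), (88.92823028564453, 89.0815200805664), 13.861333847045898))
[    0    11   141   119 11992] (array([553.5, -15.4]), np.float64(41.5), ((550.0663452148438, -16.72347640991211), (83.09503173828125, 70.38764190673828), 0.6496542096138))
```

Call:
{"api": "step_arm", "payload": {"commands": [[[0, 0.01, -0.4], 0], [[0, 0, -0.3], 0], [[0, 0, -0.15], 0], [[0, 0, -0.06], 0], [[0, 0, 0], 0]]}}

```text
time_s: 5.9
eef_pos: [555.0, 84.3, 25.1]
ee_rot: [-0.084, -0.702, -0.084, 0.702]
force: [-0.1, 0.9, 0.7]
grip_width: 0.426
```

Call:
{"api": "step_arm", "payload": {"commands": [[[0, 0, -0.02], 0], [[0, 0, -0.01], 0], [[0, 0, 0], 0]]}}

```text
time_s: 6.2
eef_pos: [555.2, 84.3, 24.2]
ee_rot: [0.084, 0.702, 0.084, -0.702]
force: [-0.0, -0.3, 0.3]
grip_width: 0.419
```

Call:
{"api": "step_arm", "payload": {"commands": [[[0, 0, -0.02], 0], [[0, 0, 0], 0]]}}

```text
time_s: 6.4
eef_pos: [555.2, 84.3, 24.1]
ee_rot: [0.084, 0.702, 0.084, -0.702]
force: [-3.3, -0.9, 8.8]
grip_width: 0.417
```

Call:
{"api": "step_arm", "payload": {"commands": [[[0, 0, -0.02], 0], [[0, 0, 0], 0]]}}

```text
time_s: 6.6
eef_pos: [555.2, 84.3, 24.1]
ee_rot: [0.084, 0.702, 0.084, -0.702]
force: [-6.8, -0.1, 16.6]
grip_width: 0.419
```

Call:
{"api": "step_arm", "payload": {"commands": [[[0, 0, 0.02], 0], [[0, 0, 0], 0], [[0, 0, 0], 0]], "gripper": -0.2}}

```text
time_s: 6.9
eef_pos: [554.9, 84.3, 23.0]
ee_rot: [-0.084, -0.702, -0.084, 0.702]
force: [0.4, -0.2, -1.0]
grip_width: 0.603
```

Call:
{"api": "step_arm", "payload": {"commands": [[[0, 0, 0.2], 0], [[0, 0, 0.5], 0], [[0, 0, 0.9], 0], [[0, 0, 0.9], 0]]}}

```text
time_s: 7.3
eef_pos: [554.7, 84.3, 124.5]
ee_rot: [-0.084, -0.702, -0.084, 0.702]
force: [1.1, 0.2, -0.3]
grip_width: 0.602
```

Run:
```python
from h import *
c=snap('wrist','7')
```

```text
7.3 [554.7  84.3 124.5] toolz yaw -76.3 [ 1.1  0.2 -0.3] 0.6022886147751202
```

View pics/wrist7.png

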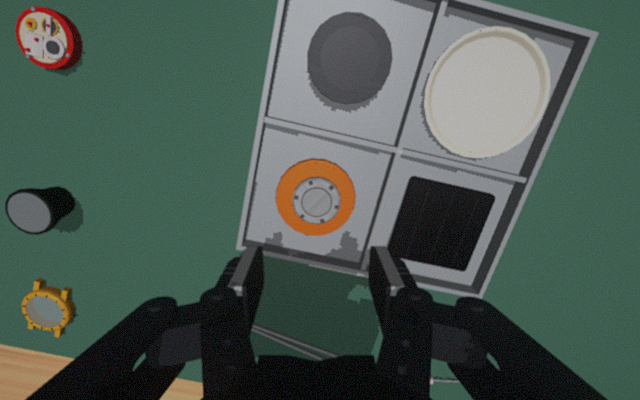

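Run:
```python
from h import *
c=pickle.load(open('wrist7.pkl','rb'))
p,st,cnt=blob(c,(260,150,370,245),(5,150,80),(20,255,255)); print(st,circ(c,cnt,14))
p,st,cnt=blob(c,(285,170,345,232),(0,0,75),(180,60,255)); print(st,circ(c,cnt,19.5))
p,st,cnt=blob(c,(380,170,505,275),(0,0,0),(180,255,45)); print(st,circ(c,cnt,16))
q=cv2.approxPolyDP(cv2.convexHull(cnt),6,True)[:,0]; P=np.array([onplane(c,*map(float,a),16)[:2] for a in q]); print(P.round(1),P.mean(0))
p,st,cnt=blob(c,(420,25,555,160),(15,8,110),(50,90,255));print(st,circ(c,cnt,12))
s=ctrl.sense(); print(s['eef_pos'])
```

```text
[  16    9   79   76 2803] (array([555.5,  84.6]), np.float64(30.6), ((555.4222412109375, 84.639892578125), (61.77338409423828, 61.4511833190918), 47.54170227050781))
[   8    7   47   47 1715] (array([555.5,  83.9]), np.float64(18.1), ((555.456298828125, 83.92782592773438), (37.25083541870117, 35.73259735107422), 13.59459114074707))
[   8    7  106   98 6941] (array([555.3, -16.6]), np.float64(39.9), ((549.5822143554688, -17.323455810546875), (83.20929718017578, 69.60511016845703), 0.6182557344436646))
[[590.1  16.5]
 [590.5 -50.1]
 [523.9 -51.2]
 [510.1   1.9]
 [531.1  17.3]] [549.13986685 -13.11999955]
[   6    2  124  132 5263] (array([659.8, -17.8]), np.float64(43.8), ((659.9225463867188, -17.167369842529297), (85.80049133300781, 90.21600341796875), 61.8652229309082))
[557.38653613  84.29266327 130.80670442]
```

Call:
{"api": "step_arm", "payload": {"commands": [[[-0.2, 0.8, 0.2], 0], [[-0.25, 0.9, 0.2], 0], [[-0.25, 0.9, 0], 0], [[-0.25, 0.9, 0], 0], [[-0.25, 0.9, 0], 0]], "gripper": -0.6}}

```text
time_s: 7.85
eef_pos: [506.4, 261.7, 139.5]
ee_rot: [0.084, 0.702, 0.084, -0.702]
force: [1.7, 0.3, -0.2]
grip_width: 0.8
```

Call:
{"api": "step_arm", "payload": {"commands": [[[-0.25, 0.9, 0], 0], [[-0.25, 0.9, 0], 0], [[-0.2, 0.8, 0], 0], [[-0.1, 0.4, 0], 0], [[0, 0, 0], 0]]}}

```text
time_s: 8.35
eef_pos: [474.4, 381.6, 139.1]
ee_rot: [0.085, 0.702, 0.085, -0.702]
force: [-0.7, 0.4, -0.6]
grip_width: 0.804
```

Run:
```python
from h import *
c=snap('wrist','8')
```

```text
8.35 [474.4 381.6 139.1] toolz yaw -76.2 [-0.7  0.4 -0.6] 0.8041943894859132
```

View pics/wrist8.png

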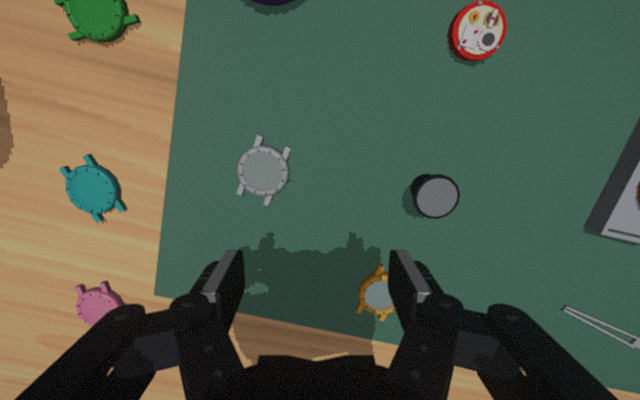

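Run:
```python
from h import *
c=pickle.load(open('wrist8.pkl','rb'))
x0,y0=228,130
h=cv2.cvtColor(c['image'][y0:213,x0:300],cv2.COLOR_BGR2HSV)
print(h[41,35],h[5,5],h[22,20])
m=cv2.inRange(h,(0,0,100),(180,45,255))
m=cv2.morphologyEx(m,cv2.MORPH_CLOSE,np.ones((3,3)))
n,l,st,ce=cv2.connectedComponentsWithStats(m); i=1+st[1:,4].argmax(); print(st[i])
cnt=max(cv2.findContours((l==i).astype('uint8'),0,1)[0],key=cv2.contourArea)+[x0,y0]
P=np.array([onplane(c,*map(float,a),7)[:2] for a in cnt[:,0]])
r=cv2.minAreaRect(P.astype('float32')); print(r); print(P.mean(0))
fill=np.zeros((400,640),'uint8'); cv2.drawContours(fill,[cnt],-1,255,-1)
ys,xs=np.nonzero(fill); Q=np.array([onplane(c,float(a),float(b),7)[:2] for a,b in zip(xs,ys)]); m=Q.mean(0); w,v=np.linalg.eigh(np.cov((Q-m).T)); print('centroid',m,'long axis deg',np.degrees(np.arctan2(v[1,1],v[0,1])),w)
cen=np.array(r[0]); 
# lug tips: contour points >24 from centre
d=P-m; far=np.hypot(*d.T)>24; print(np.c_[d[far], np.degrees(np.arctan2(d[far,1],d[far,0]))].round(0))
cv2.imwrite('pics/case.png',cv2.resize(c['image'][110:235,200:330],None,fx=5,fy=5))
```

```text
[ 80  18 125] [79 70 98] [150   6 135]
[   8    4   55   72 2295]
((481.38543701171875, 429.2977600097656), (42.02048873901367, 54.82306671142578), 80.3644790649414)
[481.92655915 429.06008135]
centroid [481.80875848 429.3889563 ] long axis deg 169.32496860857273 [117.85966078 166.26545741]
[[  29.   10.   19.]
 [  28.    9.   19.]
 [  27.   10.   21.]
 [  26.   10.   21.]
 [  25.   11.   23.]
 [  24.   10.   23.]
 [  24.   10.   24.]
 [  23.   10.   24.]
 [  22.   11.   26.]
 [ -18.   17.  136.]
 [ -19.   17.  138.]
 [ -20.   17.  139.]
 [ -21.   18.  140.]
 [ -22.   18.  141.]
 [ -23.   18.  141.]
 [ -24.   18.  143.]
 [ -24.   18.  144.]
 [ -25.   17.  146.]
 [ -25.   16.  147.]
 [ -26.   15.  150.]
 [ -25.   14.  151.]
 [ -25.   13.  152.]
 [ -24.   14.  151.]
 [ -23.   13.  151.]
 [ -22.   13.  150.]
 [ -22.   13.  148.]
 [ -21.   13.  147.]
 [ -23.   -7. -163.]
 [ -24.   -7. -163.]
 [ -25.   -7. -165.]
 [ -26.   -7. -165.]
 [ -27.   -6. -167.]
 [ -28.   -6. -167.]
 [ -29.   -6. -167.]
 [ -29.   -7. -166.]
 [ -29.   -8. -164.]
 [ -29.   -9. -163.]
 [ -29.  -10. -161.]
 [ -29.  -11. -159.]
 [ -28.  -11. -157.]
 [ -27.  -11. -157.]
 [ -26.  -11. -157.]
 [ -25.  -12. -154.]
 [ -24.  -12. -154.]
 [ -23.  -11. -153.]
 [ -22.  -11. -153.]
 [ -21.  -12. -150.]
 [  16.  -18.  -48.]
 [  17.  -18.  -46.]
 [  18.  -18.  -46.]
 [  19.  -18.  -44.]
 [  20.  -18.  -43.]
 [  21.  -19.  -42.]
 [  21.  -18.  -41.]
 [  22.  -19.  -40.]
 [  23.  -19.  -39.]
 [  24.  -19.  -38.]
 [  24.  -18.  -37.]
 [  24.  -17.  -35.]
 [  24.  -16.  -34.]
 [  25.  -15.  -32.]
 [  25.  -14.  -30.]
 [  24.  -15.  -32.]
 [  23.  -14.  -31.]
 [  22.  -14.  -33.]
 [  21.  -14.  -34.]
 [  20.  -14.  -34.]
 [  24.    6.   15.]
 [  25.    6.   13.]
 [  26.    6.   13.]
 [  27.    5.   11.]
 [  27.    5.   11.]
 [  28.    6.   12.]
 [  28.    7.   14.]
 [  28.    8.   16.]
 [  29.    9.   17.]]
```

View pics/case.png

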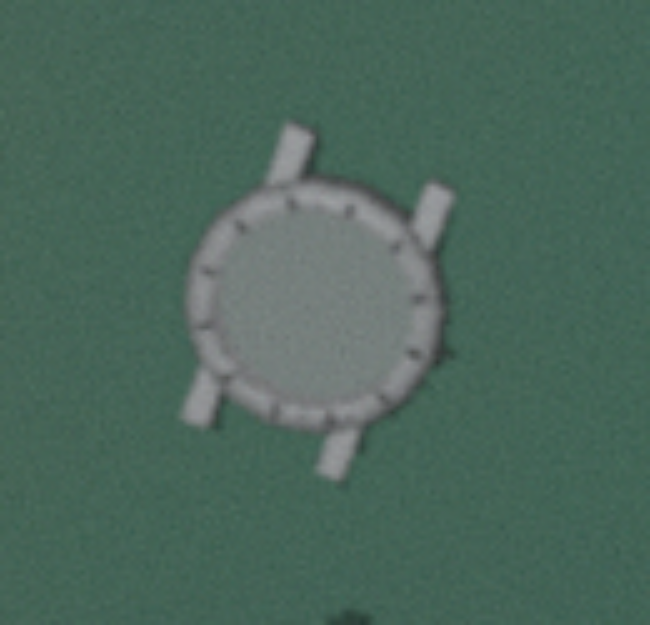

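Call:
{"api": "step_arm", "payload": {"commands": [[[0.05, 0.4, -0.4], -0.044], [[0.06, 0.45, -0.5], -0.044], [[0.06, 0.35, -0.5], -0.044], [[0, 0.03, -0.3], 0], [[0, 0, -0.2], 0]]}}

```text
time_s: 8.9
eef_pos: [482.1, 428.1, 62.1]
ee_rot: [0.061, -0.704, 0.061, 0.705]
force: [-0.0, -1.0, 0.6]
grip_width: 0.798
```

Call:
{"api": "step_arm", "payload": {"commands": [[[0, 0, -0.05], 0], [[0, 0, 0], 0], [[0, 0, 0], 0]]}}

```text
time_s: 9.2
eef_pos: [482.3, 429.2, 62.1]
ee_rot: [-0.062, 0.705, -0.062, -0.704]
force: [-0.1, 0.7, 0.1]
grip_width: 0.801
```

```bash
cat > case.py <<'E'
from h import *
def case(c,box,z=7,lo=(0,0,80),hi=(180,50,255)):
    x0,y0,x1,y1=box
    h=cv2.cvtColor(c['image'][y0:y1,x0:x1],cv2.COLOR_BGR2HSV)
    m=cv2.inRange(h,np.array(lo),np.array(hi)); m=cv2.morphologyEx(m,cv2.MORPH_CLOSE,np.ones((3,3)))
    n,l,st,ce=cv2.connectedComponentsWithStats(m); i=1+st[1:,4].argmax(); print(st[i])
    cnt=max(cv2.findContours((l==i).astype('uint8'),0,1)[0],key=cv2.contourArea)+[x0,y0]
    fill=np.zeros((400,640),'uint8'); cv2.drawContours(fill,[cnt],-1,255,-1)
    ys,xs=np.nonzero(fill); Q=np.array([onplane(c,float(a),float(b),z)[:2] for a,b in zip(xs,ys)]); m=Q.mean(0); w,v=np.linalg.eigh(np.cov((Q-m).T)); print('centroid',m,'long axis deg',np.degrees(np.arctan2(v[1,1],v[0,1])))
    print(cv2.minAreaRect(Q.astype('float32')))
E
python3 - <<'E'
from case import *
c=snap('wrist','9')
case(c,(230,150,390,270))
E
```

```text
9.2 [482.3 429.2  62.1] toolz yaw -100.1 [-0.1  0.7  0.1] 0.8012690708563822
[  51   34   70   83 4064]
centroid [482.04262288 428.83757903] long axis deg 172.290715007407
((481.7698974609375, 428.9287414550781), (43.36368179321289, 55.051578521728516), 79.89234924316406)
```

View pics/wrist9.png

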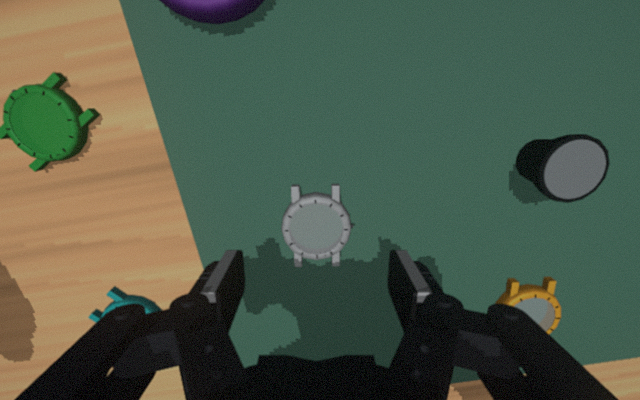

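Call:
{"api": "step_arm", "payload": {"commands": [[[0, -0.01, -0.5], 0], [[0, 0, -0.35], 0], [[0, 0, -0.2], 0], [[0, 0, -0.1], 0], [[0, 0, -0.06], 0]], "gripper": -0.4}}

```text
time_s: 9.75
eef_pos: [481.9, 429.1, 12.6]
ee_rot: [-0.062, 0.704, -0.062, -0.704]
force: [-0.5, 0.4, 0.1]
grip_width: 0.7
```

Call:
{"api": "step_arm", "payload": {"commands": [[[0, 0, 0], 0], [[0, 0, 0], 0], [[0, 0, 0], 0]]}}

```text
time_s: 10.05
eef_pos: [482.0, 429.2, 13.2]
ee_rot: [-0.062, 0.705, -0.062, -0.704]
force: [0.1, 0.5, -0.2]
grip_width: 0.702
```

Call:
{"api": "step_arm", "payload": {"commands": [[[0, 0, 0], 0], [[0, 0, 0], 0], [[0, 0, 0], 0], [[0, 0, 0], 0]], "gripper": 1, "force": 35}}

```text
time_s: 10.45
eef_pos: [482.0, 429.3, 13.3]
ee_rot: [-0.062, 0.705, -0.062, -0.704]
force: [-1.9, -1.2, 5.7]
grip_width: 0.495
```

Call:
{"api": "step_arm", "payload": {"commands": [[[0, 0, 0.1], 0], [[0, 0, 0.4], 0], [[0, 0, 0.7], 0], [[0, 0, 0.7], 0], [[0, 0, 0.4], 0]]}}

```text
time_s: 10.95
eef_pos: [482.5, 429.5, 108.3]
ee_rot: [-0.063, 0.705, -0.061, -0.703]
force: [0.2, 0.3, -0.9]
grip_width: 0.485
```

Run:
```python
from case import *
c=snap('wrist','10')
```

```text
10.95 [482.5 429.5 108.3] toolz yaw -100.1 [ 0.2  0.3 -0.9] 0.4853640685223485
```

View pics/wrist10.png

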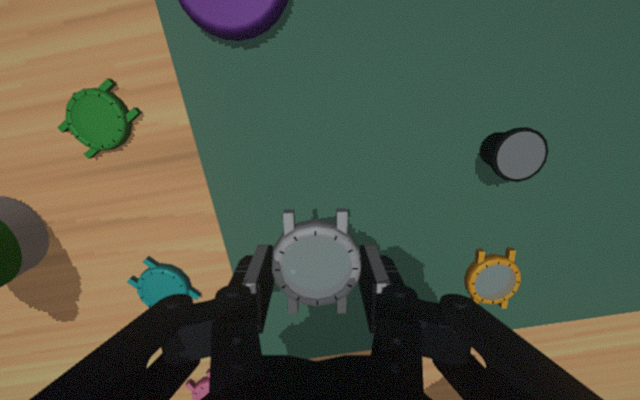

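Call:
{"api": "step_arm", "payload": {"commands": [[[0.15, -0.7, 0.1], 0.03], [[0.15, -0.95, 0], 0.03], [[0.15, -0.95, 0], 0], [[0.15, -0.95, 0], 0], [[0.15, -0.95, 0], 0]]}}

```text
time_s: 11.5
eef_pos: [511.7, 247.6, 108.9]
ee_rot: [0.005, 0.707, 0.005, -0.707]
force: [0.6, 0.0, -0.2]
grip_width: 0.492
```

Call:
{"api": "step_arm", "payload": {"commands": [[[0.15, -0.95, 0], 0], [[0.15, -0.95, 0], 0], [[0.15, -0.95, 0], 0], [[0.15, -0.95, 0], 0], [[0.15, -0.95, 0], 0]]}}

```text
time_s: 12.0
eef_pos: [541.7, 57.5, 109.0]
ee_rot: [0.004, 0.707, 0.004, -0.707]
force: [0.3, 0.8, -0.2]
grip_width: 0.49
```

Call:
{"api": "step_arm", "payload": {"commands": [[[0.15, -0.95, -0.2], 0], [[0.15, -0.7, -0.3], 0], [[0.07, -0.29, -0.2], 0], [[0, 0, 0], 0], [[0, 0, 0], 0]]}}

```text
time_s: 12.5
eef_pos: [556.4, -17.6, 80.9]
ee_rot: [-0.005, -0.707, -0.005, 0.707]
force: [-0.2, 0.8, -0.3]
grip_width: 0.488
```

Run:
```python
from case import *
c=snap('wrist','11')
```

```text
12.5 [556.4 -17.6  80.9] toolz yaw -89.3 [-0.2  0.8 -0.3] 0.48795393706394763
```

View pics/wrist11.png

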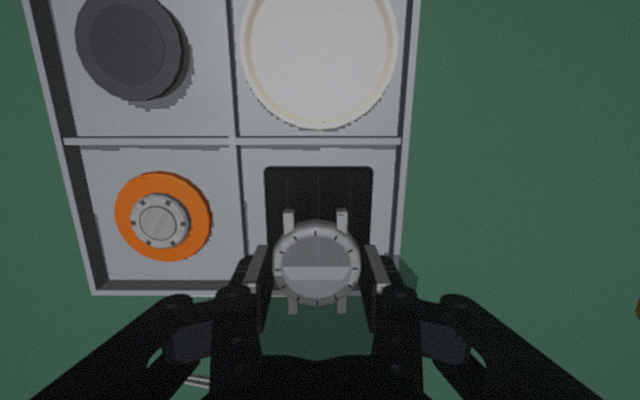

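Run:
```python
from case import *
c=pickle.load(open('wrist11.pkl','rb'))
g=c['image'].max(2).astype(float); g=cv2.GaussianBlur(g,(3,3),0)
def edge(vals):
    d=np.abs(np.diff(vals)); i=d.argmax(); return i+0.5
L=[];Rr=[];T=[]
for v in range(180,206,4):
    L.append((250+edge(g[v,250:285]),v)); Rr.append((355+edge(g[v,355:388]),v))
for u in range(272,366,8): T.append((u,155+edge(g[155:180,u])))
for n,A in (('L',L),('R',Rr),('T',T)):
    P=np.array([onplane(c,*a,16)[:2] for a in A]); print(n,np.median(P,0).round(1),np.round(P,1).tolist()[::3])
p,st,cnt=blob(c,(238,0,402,132),(15,8,110),(50,90,255));print(st,circ(c,cnt,12))
p,st,cnt=blob(c,(110,165,215,265),(5,150,80),(20,255,255)); print(st,circ(c,cnt,14))
```

```text
L [575.2  15. ] [[583.0, 15.2], [575.2, 14.8], [567.1, 15.1]]
R [575.9 -53.5] [[583.8, -53.4], [575.9, -53.3], [567.9, -53.8]]
T [592.5 -17.8] [[592.3, 9.6], [591.9, -5.3], [592.7, -20.2], [592.8, -35.1]]
[   5    0  151  125 2290] (array([659.7, -18.2]), np.float64(40.7), ((650.8370971679688, -18.243484497070312), (66.63493347167969, 85.8654556274414), 0.6681614518165588))
[   5    7   96   90 3976] (array([555.9,  83.1]), np.float64(31.1), ((555.7877197265625, 83.26840209960938), (61.9667854309082, 62.667205810546875), 10.017082214355469))
```

Call:
{"api": "step_arm", "payload": {"commands": [[[0.01, -0.015, -0.5], 0], [[0, 0, -0.4], 0], [[0, 0, -0.25], 0], [[0, 0, -0.12], 0], [[0, 0, 0], 0]]}}

```text
time_s: 13.05
eef_pos: [556.9, -18.6, 29.9]
ee_rot: [-0.005, -0.707, -0.005, 0.707]
force: [0.7, -0.3, -0.8]
grip_width: 0.485
```

Call:
{"api": "step_arm", "payload": {"commands": [[[0, 0, -0.03], 0], [[0, 0, 0], 0], [[0, 0, 0], 0]]}}

```text
time_s: 13.35
eef_pos: [557.2, -19.2, 29.2]
ee_rot: [0.005, 0.707, 0.004, -0.707]
force: [-0.3, 0.7, 0.3]
grip_width: 0.486
```

Call:
{"api": "step_arm", "payload": {"commands": [[[0, 0, -0.02], 0], [[0, 0, 0], 0]]}}

```text
time_s: 13.55
eef_pos: [557.0, -19.1, 27.9]
ee_rot: [0.004, 0.707, 0.004, -0.707]
force: [-0.4, 0.0, -0.4]
grip_width: 0.487
```

Call:
{"api": "step_arm", "payload": {"commands": [[[0, 0, -0.02], 0], [[0, 0, 0], 0]]}}

```text
time_s: 13.75
eef_pos: [557.1, -19.2, 27.4]
ee_rot: [0.004, 0.707, 0.004, -0.707]
force: [-1.4, 0.4, 3.6]
grip_width: 0.49
```

Call:
{"api": "step_arm", "payload": {"commands": [[[0, 0, -0.015], 0], [[0, 0, 0], 0]]}}

```text
time_s: 13.95
eef_pos: [557.1, -19.2, 27.3]
ee_rot: [0.005, 0.707, 0.004, -0.707]
force: [-3.5, 1.1, 9.2]
grip_width: 0.489
```

Call:
{"api": "step_arm", "payload": {"commands": [[[0, 0, 0.01], 0], [[0, 0, 0], 0], [[0, 0, 0], 0]], "gripper": -0.35}}

```text
time_s: 14.25
eef_pos: [556.9, -19.1, 26.7]
ee_rot: [-0.004, -0.707, -0.004, 0.707]
force: [-0.4, 0.5, 0.7]
grip_width: 0.672
```

Call:
{"api": "step_arm", "payload": {"commands": [[[0, 0, 0.2], 0], [[0, 0, 0.6], 0], [[0, 0, 0.9], 0], [[0, 0, 0.9], 0], [[0, 0, 0.4], 0]]}}

```text
time_s: 14.75
eef_pos: [558.0, -19.3, 150.8]
ee_rot: [0.005, 0.709, 0.004, -0.705]
force: [-0.3, -0.6, -0.5]
grip_width: 0.674
```

Run:
```python
from case import *
c=snap('wrist','12')
```

```text
14.75 [558.  -19.3 150.8] toolz yaw -89.3 [-0.3 -0.6 -0.5] 0.674259849494632
```

View pics/wrist12.png

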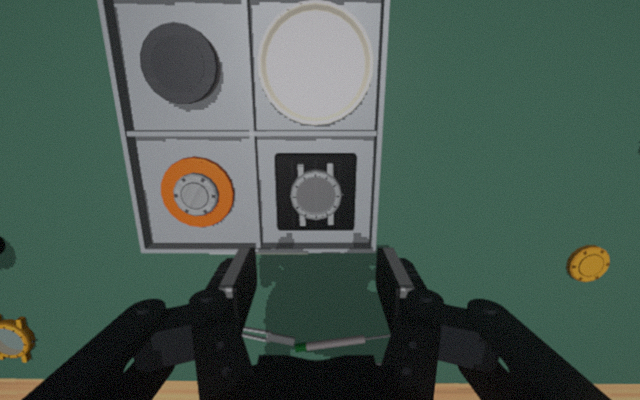

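Call:
{"api": "step_arm", "payload": {"commands": [[[0.15, -0.8, 0], 0], [[0.15, -0.95, 0], 0], [[0.15, -0.95, 0], 0], [[0.15, -0.95, 0], 0], [[0.15, -0.95, 0], 0]]}}

```text
time_s: 15.3
eef_pos: [586.8, -204.6, 146.6]
ee_rot: [-0.004, -0.707, -0.005, 0.707]
force: [0.5, 1.4, 0.3]
grip_width: 0.674
```

Call:
{"api": "step_arm", "payload": {"commands": [[[0.15, -0.95, 0], 0], [[0.15, -0.95, -0.2], 0], [[0.1, -0.7, -0.2], 0], [[0.05, -0.35, -0.2], 0], [[0, 0, 0], 0]]}}

```text
time_s: 15.8
eef_pos: [604.2, -321.8, 120.9]
ee_rot: [-0.003, -0.706, -0.004, 0.708]
force: [0.4, 0.3, 0.4]
grip_width: 0.673
```

Run:
```python
from case import *
c=pickle.load(open('wrist12.pkl','rb'))
p,st,cnt=blob(c,(255,0,376,130),(15,8,90),(50,90,255));print(st,circ(c,cnt,12))
case(c,(285,158,350,228),23,lo=(0,0,60),hi=(180,60,255))
c=snap('wrist','13')
p,st,cnt=blob(c,(200,50,450,300),(105,120,50),(130,255,255)); print(st,circ(c,cnt,11))
```

```text
[   5    3  111  118 1964] (array([660.6, -18.1]), np.float64(42.6), ((660.4066772460938, -17.993545532226562), (85.48943328857422, 85.35967254638672), 49.62899398803711))
[   5    4   53   66 2369]
centroid [557.86097578 -19.73360165] long axis deg -179.82614399194503
((556.86083984375, -20.15064239501953), (56.298675537109375, 43.929317474365234), 2.6222283840179443)
15.8 [ 604.2 -321.8  120.9] toolz yaw -89.4 [0.4 0.3 0.4] 0.6727709649679561
[ 91 120  51  50 490] (array([ 607.2, -322.1]), np.float64(18.5), ((610.4932861328125, -319.3799743652344), (31.510292053222656, 40.121307373046875), 40.24684143066406))
```

View pics/wrist13.png

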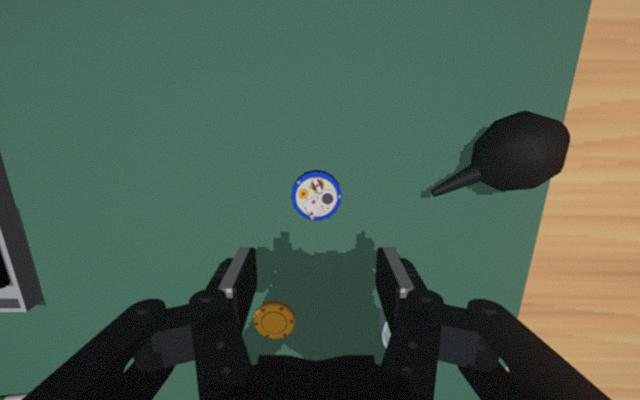

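Run:
```python
from case import *
c=pickle.load(open('wrist13.pkl','rb'))
p,st,cnt=blob(c,(280,160,355,228),(60,20,20),(100,130,140),inv=True); 
print(st, circ(c,cnt,11), onplane(c,316.5,195.5,11))
h=cv2.cvtColor(c['image'],cv2.COLOR_BGR2HSV); print(h[195,294],h[160,280])
```

```text
[  11   10   51   51 2023] (array([ 607.3, -322.2]), np.float64(20.0), ((607.38134765625, -322.2807922363281), (40.952667236328125, 39.43369674682617), 0.5628162622451782)) [ 607.47079263 -322.67568849   11.        ]
[112 212 186] [ 79  99 108]
```

Call:
{"api": "step_arm", "payload": {"commands": [[[0.06, -0.03, -0.8], 0], [[0, 0, -0.8], 0], [[0, 0, -0.6], 0], [[0, 0, -0.3], 0], [[0, 0, -0.15], 0]]}}

```text
time_s: 16.35
eef_pos: [607.6, -321.1, 16.7]
ee_rot: [-0.005, -0.707, -0.005, 0.707]
force: [-0.1, -0.0, 0.5]
grip_width: 0.673
```

Call:
{"api": "step_arm", "payload": {"commands": [[[0, 0, -0.07], 0], [[0, 0, 0], 0], [[0, 0, 0], 0], [[0, 0, 0], 0]]}}

```text
time_s: 16.75
eef_pos: [607.7, -322.5, 15.0]
ee_rot: [0.005, 0.707, 0.004, -0.707]
force: [-0.2, 0.7, -0.3]
grip_width: 0.674
```

Run:
```python
from case import *
c=snap('wrist','14')
```

```text
16.75 [ 607.7 -322.5   15. ] toolz yaw -89.3 [-0.2  0.7 -0.3] 0.6737169933560894
```

View pics/wrist14.png

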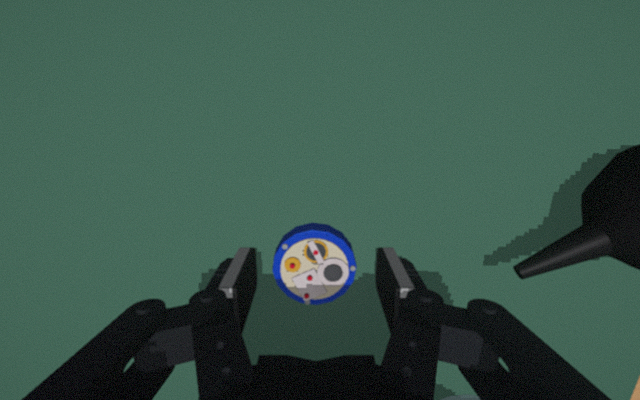

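Call:
{"api": "step_arm", "payload": {"commands": [[[0, 0, -0.02], 0], [[0, 0, 0], 0], [[0, 0, 0], 0], [[0, 0, 0], 0], [[0, 0, 0], 0]], "gripper": 1, "force": 30}}

```text
time_s: 17.3
eef_pos: [607.5, -322.5, 13.7]
ee_rot: [0.005, 0.707, 0.004, -0.707]
force: [-1.7, 0.0, 5.6]
grip_width: 0.447
```

Call:
{"api": "step_arm", "payload": {"commands": [[[0, 0, 0.1], 0], [[0, 0, 0.4], 0], [[0, 0, 0.7], 0], [[0, 0, 0.7], 0], [[0, 0, 0.3], 0]]}}

```text
time_s: 17.8
eef_pos: [608.3, -322.9, 105.1]
ee_rot: [0.006, 0.708, 0.003, -0.706]
force: [-0.7, 0.3, 0.2]
grip_width: 0.45
```

Run:
```python
from case import *
c=snap('wrist','15')
```

```text
17.8 [ 608.3 -322.9  105.1] toolz yaw -89.3 [-0.7  0.3  0.2] 0.45000220631478843
```

View pics/wrist15.png

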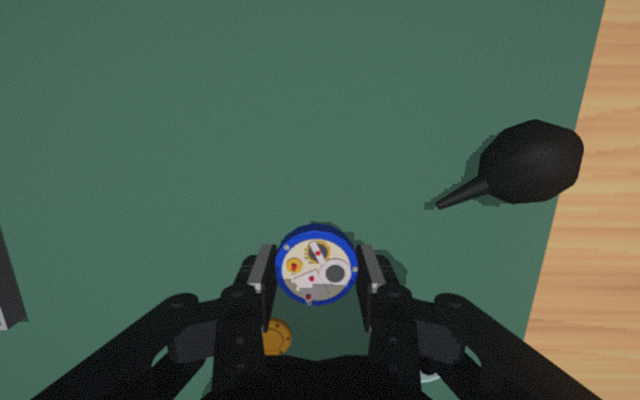

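Call:
{"api": "step_arm", "payload": {"commands": [[[0.15, 0.8, 0], 0], [[0.15, 0.95, 0], 0], [[0.15, 0.95, 0], 0], [[0.15, 0.95, 0], 0], [[0.15, 0.95, 0], 0]]}}

```text
time_s: 18.35
eef_pos: [637.0, -136.6, 100.3]
ee_rot: [-0.004, -0.707, -0.005, 0.708]
force: [-0.8, 0.2, -0.6]
grip_width: 0.45
```

Call:
{"api": "step_arm", "payload": {"commands": [[[0.15, 0.95, 0], 0], [[0.2, 0.95, 0], 0], [[0.15, 0.7, -0.3], 0], [[0.075, 0.4, -0.2], 0], [[0, 0, 0], 0]]}}

```text
time_s: 18.85
eef_pos: [659.5, -16.5, 79.1]
ee_rot: [-0.005, -0.706, -0.006, 0.708]
force: [0.1, 0.1, -0.8]
grip_width: 0.446
```

Call:
{"api": "step_arm", "payload": {"commands": [[[0, 0, 0], 0]]}}

```text
time_s: 18.95
eef_pos: [660.2, -19.2, 80.9]
ee_rot: [-0.004, -0.707, -0.004, 0.707]
force: [-0.3, -0.2, -0.1]
grip_width: 0.451
```

Run:
```python
from case import *
c=snap('wrist','16')
```

```text
18.95 [660.2 -19.2  80.9] toolz yaw -89.3 [-0.3 -0.2 -0.1] 0.4507298279517782
```

View pics/wrist16.png

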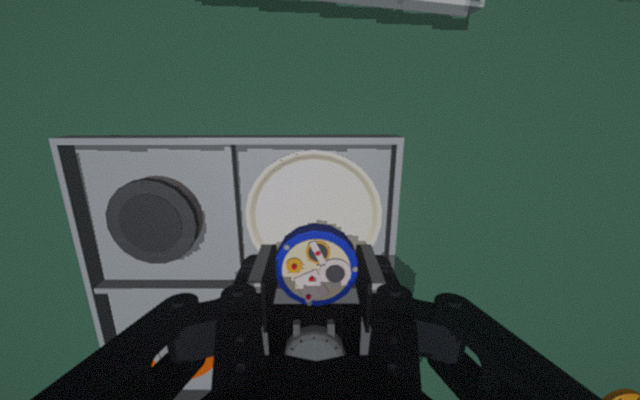

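Run:
```python
from case import *
c=pickle.load(open('wrist16.pkl','rb'))
p,st,cnt=blob(c,(242,145,388,260),(10,8,60),(50,90,255)); q=cnt[cnt[:,0,1]<215]
print(st,circ(c,q,12)[:2]); 
P=np.array([onplane(c,*map(float,a),12)[:2] for a in q[:,0]]); print(P.min(0),P.max(0))
# tray wall top edges (z=20): left/centre/right walls along row 200-> y ; use pixel picks
for n,u,v in [('outer R',405,137),('outer L',51,141),('far',230,136)]: print(n,onplane(c,u,v,20).round(1))
```

```text
[   5    7  135   97 2371] (array([661.9, -18.1]), np.float64(40.3))
[662.42829474 -62.95698573] [704.08074183  25.84936251]
outer R [714.8 -72.   20. ]
outer L [710.3 138.8  20. ]
far [714.3  31.6  20. ]
```

Call:
{"api": "step_arm", "payload": {"commands": [[[0, 0, -0.5], 0], [[0, 0, -0.5], 0], [[0, 0, -0.25], 0], [[0, 0, -0.12], 0], [[0, 0, -0.05], 0]]}}

```text
time_s: 19.5
eef_pos: [660.6, -19.0, 24.7]
ee_rot: [0.004, 0.707, 0.004, -0.707]
force: [-1.3, 0.1, -0.2]
grip_width: 0.445
```

Call:
{"api": "step_arm", "payload": {"commands": [[[0, 0, -0.03], 0], [[0, 0, 0], 0], [[0, 0, 0], 0]]}}

```text
time_s: 19.8
eef_pos: [660.7, -18.4, 23.9]
ee_rot: [0.005, 0.707, 0.004, -0.707]
force: [-0.3, 0.0, -1.0]
grip_width: 0.446
```

Call:
{"api": "step_arm", "payload": {"commands": [[[0, 0, -0.02], 0], [[0, 0, -0.02], 0], [[0, 0, 0], 0]]}}

```text
time_s: 20.1
eef_pos: [660.3, -18.3, 21.6]
ee_rot: [-0.004, -0.707, -0.004, 0.707]
force: [-0.6, 0.1, -0.2]
grip_width: 0.448
```

Call:
{"api": "step_arm", "payload": {"commands": [[[0, 0, -0.02], 0], [[0, 0, 0], 0]]}}

```text
time_s: 20.3
eef_pos: [660.4, -18.3, 20.8]
ee_rot: [-0.004, -0.707, -0.004, 0.707]
force: [-0.3, -0.5, -0.0]
grip_width: 0.445
```

Call:
{"api": "step_arm", "payload": {"commands": [[[0, 0, -0.015], 0], [[0, 0, 0], 0]]}}

```text
time_s: 20.5
eef_pos: [660.4, -18.3, 20.7]
ee_rot: [0.005, 0.707, 0.004, -0.707]
force: [-1.8, 1.0, 5.2]
grip_width: 0.444
```

Call:
{"api": "step_arm", "payload": {"commands": [[[0, 0, 0.01], 0], [[0, 0, 0], 0], [[0, 0, 0], 0]], "gripper": -0.25}}

```text
time_s: 20.8
eef_pos: [660.3, -18.3, 20.5]
ee_rot: [-0.004, -0.707, -0.004, 0.707]
force: [-0.1, -0.1, -0.9]
grip_width: 0.625
```

Call:
{"api": "step_arm", "payload": {"commands": [[[0, 0, 0.2], 0], [[0, 0, 0.6], 0], [[0, 0, 0.9], 0], [[0, 0, 0.9], 0], [[0, 0, 0.4], 0]]}}

```text
time_s: 21.3
eef_pos: [661.5, -18.5, 145.2]
ee_rot: [0.005, 0.709, 0.004, -0.705]
force: [-0.8, 0.2, -0.1]
grip_width: 0.62
```

Run:
```python
from case import *
c=snap('wrist','17')
```

```text
21.3 [661.5 -18.5 145.2] toolz yaw -89.3 [-0.8  0.2 -0.1] 0.6197486621519728
```

View pics/wrist17.png

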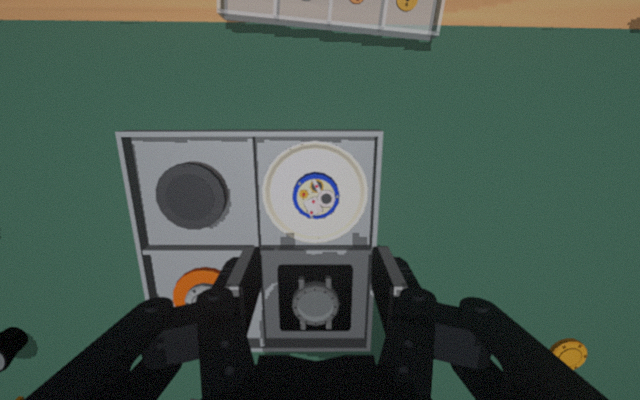

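Run:
```python
from case import *
c=pickle.load(open('wrist17.pkl','rb'))
h=cv2.cvtColor(c['image'],cv2.COLOR_BGR2HSV); print(h[170,285],h[150,255],h[195,295])
p,st,cnt=blob(c,(258,138,372,246),(12,20,90),(50,90,255)); print(st,circ(c,cnt,12))
p,st,cnt=blob(c,(285,165,348,226),(105,120,40),(130,255,255)); print(st,circ(c,cnt,19), cv2.minEnclosingCircle(cnt))
(q,r)=cv2.minEnclosingCircle(cnt); print(onplane(c,*q,17))
```

```text
[120   3 181] [75  8 63] [114 188 170]
[  7   6  99  94 989] (array([660.6, -18. ]), np.float64(40.9), ((663.3458862304688, -17.31008529663086), (81.24986267089844, 85.0058364868164), 12.165552139282227))
[ 13   8  41  22 224] (array([663. , -19.5]), np.float64(16.1), ((673.1903076171875, -22.776958465576172), (35.14338684082031, 12.983686447143555), 72.1333999633789)) ((318.0, 187.5), 21.02984046936035)
[667.29567285 -20.95499656  17.        ]
```

Call:
{"api": "step_arm", "payload": {"commands": [[[-0.35, -0.8, 0], 0], [[-0.45, -0.98, 0], 0], [[-0.45, -0.98, 0], 0], [[-0.45, -0.98, 0], 0], [[-0.45, -0.98, 0], 0]]}}

```text
time_s: 21.85
eef_pos: [573.3, -208.4, 140.3]
ee_rot: [-0.004, -0.707, -0.005, 0.707]
force: [0.6, -0.9, 0.0]
grip_width: 0.626
```

Call:
{"api": "step_arm", "payload": {"commands": [[[-0.45, -0.98, 0], 0], [[-0.45, -0.98, 0], 0], [[-0.45, -0.98, 0], 0], [[-0.45, -0.98, 0], 0], [[-0.3, -0.8, 0], 0]]}}

```text
time_s: 22.35
eef_pos: [488.8, -397.8, 140.3]
ee_rot: [-0.004, -0.707, -0.004, 0.707]
force: [-0.1, 0.4, 0.2]
grip_width: 0.623
```

Call:
{"api": "step_arm", "payload": {"commands": [[[-0.1, -0.36, 0], 0], [[0, 0, 0], 0], [[0, 0, 0], 0]]}}

```text
time_s: 22.65
eef_pos: [486.9, -409.1, 140.4]
ee_rot: [-0.004, -0.707, -0.005, 0.707]
force: [0.0, 0.1, 0.7]
grip_width: 0.623
```

Run:
```python
from case import *
c=pickle.load(open('wrist17.pkl','rb')); print(onplane(c,316.5,195.5,17))
c=snap('wrist','18')
```

```text
[660.29780209 -19.77934836  17.        ]
22.65 [ 486.9 -409.1  140.4] toolz yaw -89.2 [0.  0.1 0.7] 0.6232699226946795
```

View pics/wrist18.png

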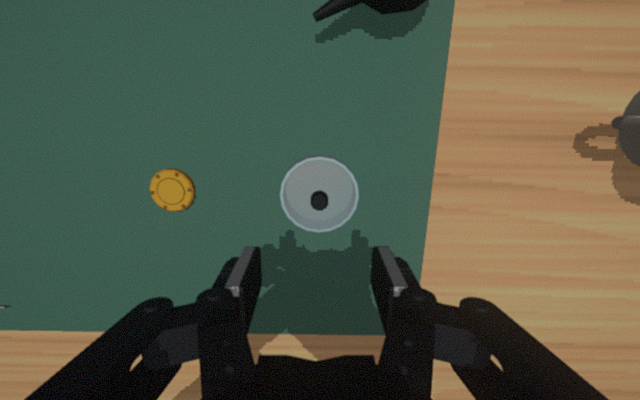

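Run:
```python
from case import *
c=pickle.load(open('wrist18.pkl','rb'))
p,st,cnt=blob(c,(295,175,345,222),(0,0,0),(180,255,50)); print(p,st,circ(c,cnt,40),onplane(c,*p,37))
p,st,cnt=blob(c,(270,148,370,238),(70,0,100),(130,50,255)); print(st,circ(c,cnt,28))
```

```text
[318.92116183 200.12033195] [ 16  16  17  19 241] (array([ 489.5, -411.9]), np.float64(6.5), ((489.4249572753906, -411.7677001953125), (14.344508171081543, 12.099607467651367), 10.28426456451416)) [ 488.61481506 -411.90999201   37.        ]
[  10    8   79   76 4421] (array([ 489.9, -411.9]), np.float64(31.0), ((490.18988037109375, -412.0163879394531), (61.89982986450195, 62.06646728515625), 0.6937887072563171))
```

Call:
{"api": "step_arm", "payload": {"commands": [[[0.07, -0.04, -0.7], 0], [[0, 0, -0.7], 0], [[0, 0, -0.3], 0], [[0, 0, -0.1], 0], [[0, 0, 0], 0]], "gripper": 0.2}}

```text
time_s: 23.2
eef_pos: [489.7, -411.5, 69.2]
ee_rot: [0.005, 0.707, 0.005, -0.707]
force: [-0.5, 0.0, -0.2]
grip_width: 0.399
```

Call:
{"api": "step_arm", "payload": {"commands": [[[0, 0, 0], 0]]}}

```text
time_s: 23.3
eef_pos: [489.8, -412.2, 70.1]
ee_rot: [0.005, 0.708, 0.004, -0.707]
force: [0.0, 0.1, 0.4]
grip_width: 0.401
```

Run:
```python
from case import *
c=snap('wrist','19')
p,st,cnt=blob(c,(285,205,355,260),(0,0,0),(180,255,50)); print(p,st,circ(c,cnt,41))
```

```text
23.3 [ 489.8 -412.2   70.1] toolz yaw -89.3 [0.  0.1 0.4] 0.400594652413131
[314.37625755 242.08651911] [ 18  24  23  27 497] (array([ 490.5, -412. ]), np.float64(7.0), ((490.56146240234375, -411.7470703125), (15.512228965759277, 12.087746620178223), 0.6134471893310547))
```

View pics/wrist19.png

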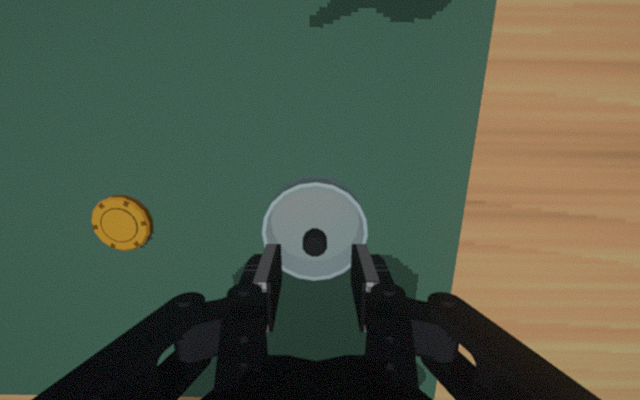

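Call:
{"api": "step_arm", "payload": {"commands": [[[0.012, 0, -0.35], 0], [[0, 0, -0.2], 0], [[0, 0, -0.1], 0], [[0, 0, -0.04], 0], [[0, 0, 0], 0]]}}

```text
time_s: 23.85
eef_pos: [489.6, -411.9, 40.9]
ee_rot: [-0.004, -0.707, -0.005, 0.707]
force: [-0.4, -0.0, 0.2]
grip_width: 0.4
```

Call:
{"api": "step_arm", "payload": {"commands": [[[0, 0, 0], 0], [[0, 0, 0], 0]]}}

```text
time_s: 24.05
eef_pos: [489.8, -412.0, 41.4]
ee_rot: [0.005, 0.707, 0.004, -0.707]
force: [0.6, -0.2, -0.1]
grip_width: 0.401
```

Run:
```python
from case import *
c=snap('wrist','20')
```

```text
24.05 [ 489.8 -412.    41.4] toolz yaw -89.3 [ 0.6 -0.2 -0.1] 0.4014815562599857
```

View pics/wrist20.png

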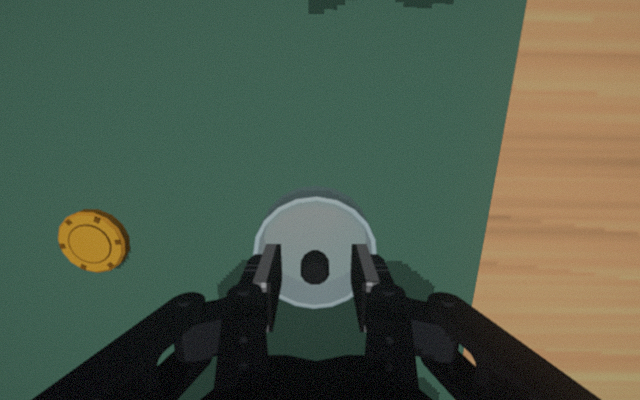

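Call:
{"api": "step_arm", "payload": {"commands": [[[0, 0, 0], 0], [[0, 0, 0], 0], [[0, 0, 0], 0], [[0, 0, 0], 0], [[0, 0, 0], 0]], "gripper": 1, "force": 35}}

```text
time_s: 24.6
eef_pos: [489.7, -412.0, 41.4]
ee_rot: [0.005, 0.707, 0.004, -0.707]
force: [-1.2, 0.5, 4.1]
grip_width: 0.139
```

Call:
{"api": "step_arm", "payload": {"commands": [[[0, 0, 0.1], 0], [[0, 0, 0.4], 0], [[0, 0, 0.7], 0], [[0, 0, 0.7], 0], [[0, 0, 0.3], 0]]}}

```text
time_s: 25.1
eef_pos: [490.4, -412.7, 132.9]
ee_rot: [0.006, 0.708, 0.003, -0.706]
force: [0.7, -0.3, 0.2]
grip_width: 0.136
```

Run:
```python
from case import *
c=snap('wrist','21'); snap('side','21')
```

```text
25.1 [ 490.4 -412.7  132.9] toolz yaw -89.3 [ 0.7 -0.3  0.2] 0.13635999489524434
25.15 [ 490.5 -412.9  133.5] toolz yaw -89.3 [ 0.5 -0.1  0.9] 0.14007647089582648
```

View pics/wrist21.png

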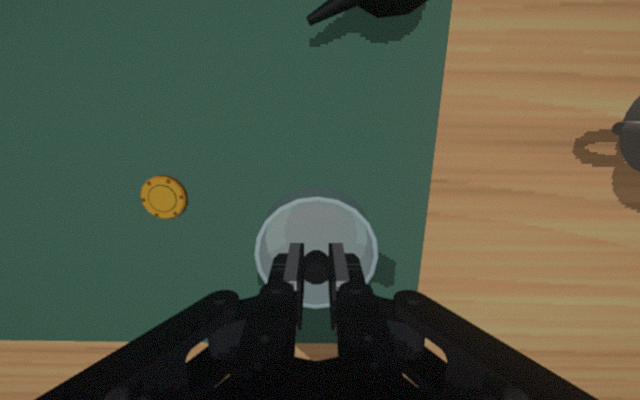

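Call:
{"api": "step_arm", "payload": {"commands": [[[0.4, 0.75, 0], 0], [[0.42, 0.95, 0], 0], [[0.42, 0.95, 0], 0], [[0.42, 0.95, 0], 0], [[0.42, 0.95, 0], 0]]}}

```text
time_s: 25.7
eef_pos: [572.7, -228.0, 127.5]
ee_rot: [-0.004, -0.706, -0.005, 0.708]
force: [0.6, -0.1, -0.1]
grip_width: 0.137
```

Call:
{"api": "step_arm", "payload": {"commands": [[[0.42, 0.95, 0], 0], [[0.42, 0.95, 0], 0], [[0.42, 0.95, 0], 0], [[0.42, 0.95, 0], 0], [[0.35, 0.9, 0], 0]]}}

```text
time_s: 26.2
eef_pos: [654.0, -39.9, 127.4]
ee_rot: [-0.004, -0.706, -0.005, 0.708]
force: [-0.1, -0.4, 0.1]
grip_width: 0.137
```

Call:
{"api": "step_arm", "payload": {"commands": [[[0.16, 0.59, 0], 0], [[0, 0, 0], 0], [[0, 0, 0], 0], [[0, 0, 0], 0]]}}

```text
time_s: 26.6
eef_pos: [660.0, -19.4, 128.4]
ee_rot: [-0.004, -0.707, -0.004, 0.708]
force: [0.7, 0.2, -1.3]
grip_width: 0.133
```

Run:
```python
from case import *
c=snap('wrist','22')
```

```text
26.6 [660.  -19.4 128.4] toolz yaw -89.3 [ 0.7  0.2 -1.3] 0.13318142450998927
```

View pics/wrist22.png

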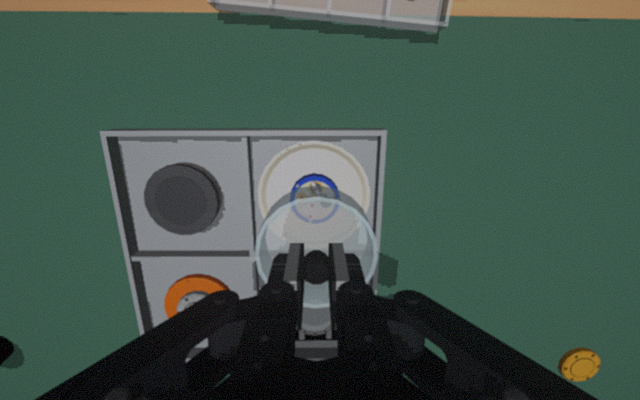

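Call:
{"api": "step_arm", "payload": {"commands": [[[0, 0, -0.5], 0], [[0, 0, -0.6], 0], [[0, 0, -0.35], 0], [[0, 0, -0.2], 0], [[0, 0, -0.1], 0]]}}

```text
time_s: 27.15
eef_pos: [660.4, -18.7, 58.7]
ee_rot: [-0.004, -0.707, -0.004, 0.707]
force: [-0.1, 0.3, -0.9]
grip_width: 0.14
```

Call:
{"api": "step_arm", "payload": {"commands": [[[0, 0, -0.1], 0], [[0, 0, -0.06], 0], [[0, 0, 0], 0], [[0, 0, 0], 0]]}}

```text
time_s: 27.55
eef_pos: [660.6, -18.3, 53.1]
ee_rot: [0.005, 0.707, 0.004, -0.707]
force: [0.4, 1.0, 0.0]
grip_width: 0.137
```

Call:
{"api": "step_arm", "payload": {"commands": [[[0, 0, -0.03], 0], [[0, 0, -0.02], 0], [[0, 0, 0], 0]]}}

```text
time_s: 27.85
eef_pos: [660.4, -18.3, 50.6]
ee_rot: [-0.004, -0.707, -0.004, 0.707]
force: [-0.2, 0.1, -0.2]
grip_width: 0.134
```

Call:
{"api": "step_arm", "payload": {"commands": [[[0, 0, -0.025], 0], [[0, 0, 0], 0]]}}

```text
time_s: 28.05
eef_pos: [660.4, -18.3, 49.6]
ee_rot: [-0.004, -0.707, -0.004, 0.707]
force: [-0.5, -1.0, -0.5]
grip_width: 0.137
```

Call:
{"api": "step_arm", "payload": {"commands": [[[0, 0, -0.02], 0], [[0, 0, 0], 0]]}}

```text
time_s: 28.25
eef_pos: [660.4, -18.3, 48.8]
ee_rot: [-0.004, -0.707, -0.004, 0.707]
force: [0.2, 0.6, 0.3]
grip_width: 0.141
```

Call:
{"api": "step_arm", "payload": {"commands": [[[0, 0, -0.015], 0], [[0, 0, 0], 0]]}}

```text
time_s: 28.45
eef_pos: [660.5, -18.3, 48.4]
ee_rot: [0.004, 0.707, 0.004, -0.707]
force: [-0.1, -0.2, 0.2]
grip_width: 0.136
```

Call:
{"api": "step_arm", "payload": {"commands": [[[0, 0, -0.01], 0], [[0, 0, 0], 0]]}}

```text
time_s: 28.65
eef_pos: [660.5, -18.4, 48.3]
ee_rot: [0.005, 0.707, 0.004, -0.707]
force: [-1.5, -0.7, 4.5]
grip_width: 0.138
```

Call:
{"api": "step_arm", "payload": {"commands": [[[0, 0, -0.01], 0], [[0, 0, 0], 0]]}}

```text
time_s: 28.85
eef_pos: [660.5, -18.3, 48.3]
ee_rot: [0.005, 0.707, 0.004, -0.707]
force: [-3.6, -0.2, 8.3]
grip_width: 0.134
```

Call:
{"api": "step_arm", "payload": {"commands": [[[0, 0, 0.02], 0], [[0, 0, 0], 0], [[0, 0, 0], 0], [[0, 0, 0], 0]], "gripper": 0.2}}

```text
time_s: 29.25
eef_pos: [660.4, -18.3, 48.0]
ee_rot: [-0.004, -0.707, -0.004, 0.707]
force: [-0.5, -0.5, 0.3]
grip_width: 0.403
```

Call:
{"api": "step_arm", "payload": {"commands": [[[0, 0, 0.2], 0], [[0, 0, 0.6], 0], [[-0.2, 0, 0.9], 0], [[-0.3, 0, 0.9], 0], [[0, 0, 0.4], 0]]}}

```text
time_s: 29.75
eef_pos: [640.7, -18.4, 172.8]
ee_rot: [0.005, 0.709, 0.004, -0.705]
force: [0.4, 0.2, -0.6]
grip_width: 0.395
```

Run:
```python
from case import *
c=snap('wrist','23'); s=snap('side','23'); snap('scene','23')
cv2.imwrite('pics/side23c.png',cv2.resize(s['image'][100:390,250:460],None,fx=2.7,fy=2,interpolation=cv2.INTER_CUBIC))
```

```text
29.75 [640.7 -18.4 172.8] toolz yaw -89.3 [ 0.4  0.2 -0.6] 0.39516123229296857
29.8 [641.6 -18.5 174.3] toolz yaw -89.3 [ 0.1 -0.3  3.1] 0.4038182541787095
29.85 [641.4 -18.5 171.7] toolz yaw -89.3 [ 0.3 -0.1 -0.9] 0.4017649780026798
```

View pics/wrist23.png

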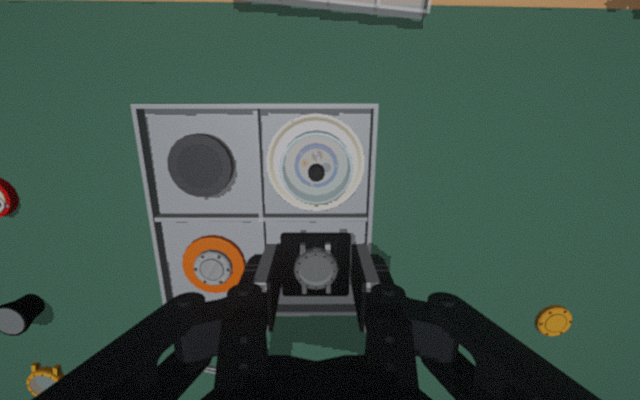

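View pics/side23.png

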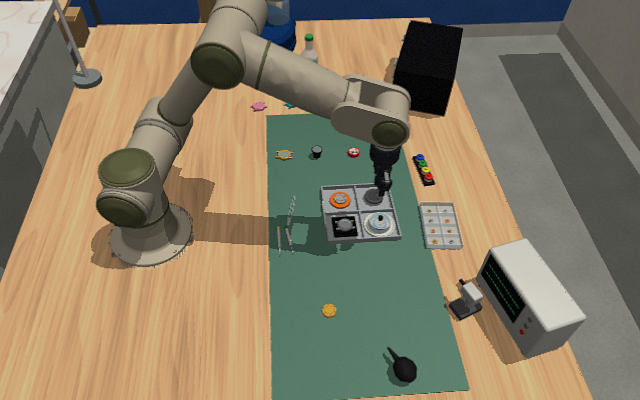

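View pics/scene23.png

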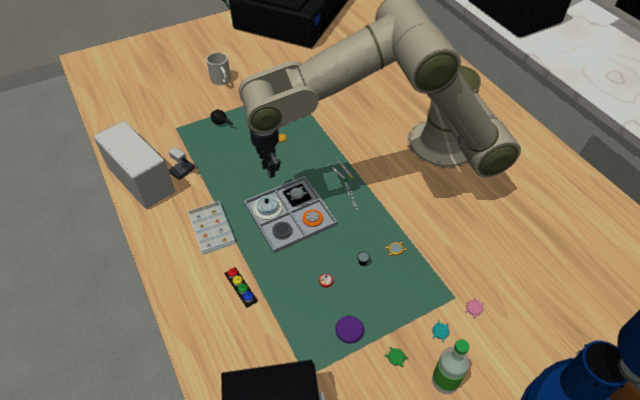

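The three pictures show the cover in the saucer, over the movement (wrist 316,165). The case is on the cushion (316,268) and the back is on the pad (213,267). The gold and red parts are where they started. I let the arm settle and hand in.

Call:
{"api": "step_arm", "payload": {"commands": [[[0, 0, 0.3], 0], [[0, 0, 0], 0], [[0, 0, 0], 0], [[0, 0, 0], 0]]}}

```text
time_s: 30.3
eef_pos: [640.3, -18.3, 179.5]
ee_rot: [-0.004, -0.707, -0.005, 0.708]
force: [1.1, 0.1, -0.4]
grip_width: 0.396
```

Run:
```python
from h import *
print(ticket.finish_job()); print(ctrl.sense()['time_s'])
```

```text
the job is handed in; nothing more can be done
None
the job is handed in; nothing more can be done
```

The job tray is made up and handed in at about 30 s. The steel back is on the orange pad, the steel case is on the black cushion, and the blue-ringed movement is on the white saucer with the dust cover over it. Each part was lowered until light contact, with at most about 17 N on the wrist, and then released.

- **Centring:** measured after release, the back was within about 1 mm of the pad's centre and the case within about 1 mm of the cushion's. The movement measured about 1.5 mm off along y, taken while the arm was still swinging. I did not measure the cover after release; in the last wrist picture it looked centred on the saucer and movement. It touched down at the expected height.
- **Left alone:** in the last scene and side pictures the gold case, gold back and red movement were where they started, and so were the other look-alikes in view. The gripper was clear of everything.
- **Disagreements:** the fixed scene camera differed from the side camera by up to about 14 mm, so I relied on the wrist camera. One attempt to fit the blue ring by colour only caught part of it, so I discarded it and used the ring's outline instead.

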